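# Dock the board carrier and hold the rack gate open

## Robot

A 6-joint arm with a two-finger parallel gripper is mounted at the origin on the work surface. World frame = base frame: x ahead of the robot, y to its left, z up, the work surface at z = 0. Lengths are in m, angles in rad, forces in N, time in s.
With the tool pointing down it reaches from about 0.35 to 0.875 m from the base axis. Payload 15.5 kg.
Tool frame: the origin (TCP) lies at the very end of the fingers, on their centre line; the grasp point (between the pads) lies 19 mm behind it; x points along the fingers, z is the direction in which the jaws open and shut, and the axes are right-handed (so a half turn about x gives the same grasp; the last joint's range is limited). The gripper opens to 85 mm and grips with 20 to 120 N. Pads are 22 mm wide; open, the fingers measure 114 mm over their backs; the gripper's body (76 mm by 85 mm) begins 54 mm behind the grasp point. The pads swing forward as they close: fully open they stand 13 mm farther back than shut.
Start: joints at [-1.393, 0.494, 1.345, -0, 1.302, -0.096], TCP at [0.169, -0.602, 0.201] pointing down, gripper open.
Joint ranges: [-2.91, 2.91], [-0.82, 2.16], [0.22, 2.67], [-1.22, 4.37], [0.12, 2.79], [-3.08, 3.08]. Speed limits (rad/s): [1.89, 1.89, 2.57, 3.01, 3.01, 3.01].

## Interface

Orientations are given as a unit quaternion [x, y, z, w].
In Python, from rig import * gives the robot as it stands. The module is installed in compiled form; this text tells all that it offers.
- The arm moves only by the tool drive_tool, never from a script. Its argument "increments" is a list of rows, each a list of 3 entries, a list of its own where there are three numbers: the opening, from 0 (shut) to 1 (fully open), then the shift along the world's x, y, z in m, then the turn, a rotation vector about the world's x, y, z in rad. In form: [[grip, [dx, dy, dz], [ax, ay, az]], ...]. A call has 1 to 10 rows; each row shifts and turns the commanded pose from where the row before left it; what a row does not reach is not made up. A row lasts 1/12 s, in which the tool goes at most 41.7 mm and 7.16 degrees, less where a joint would pass 70% of its speed; a pose out of reach is approached as far as the arm can. A call with a gripper value outside its range is refused whole. The fingers move at their own pace and stop on an object; "force" is the grip in N (left out, the last holds). Time passes only in rows, so rows that do not move let the fingers close. It gives the time, the measured TCP pose, the force and the opening at its end, in the units of the state.
- sense(): the state, without advancing time (a new reading comes with each control period).
- get_image(name): name is "scene" or "top" or "wrist"; returns a dict with "color" (480x640x3 uint8, blue, green, red), "K" (3x3 intrinsics, pixels), "distortion" ([k1, k2, p1, p2, k3] as OpenCV has them; the pictures are not rectified), "extrinsics" (4x4, takes a point from camera to world coordinates). Camera axes: x right, y down, z forward; pixel columns grow to the right and rows downward; lengths in m; the calibration is good to about 2 mm. A picture is of the moment at which its call begins. There is no depth.
- hand_in(): hands the job in, once; it reports no verdict.
Trained networks look in a picture, given as the dict that the camera call returned (one of the last four; its "shot" number tells which), for a name from the list of things; names that differ only in an ending like _2 or _b are one class to them, and where a whole thing is asked for, a point or a joint stands for the part that bears it (a point fixed in the world has none). Each returns a list of dicts, best first, with "score" (0 to 1); they miss things now and then, are a little off and sometimes report something else, mostly with a low value. They report only what shows in the picture. A call takes as long as a camera call. They do not tell look-alikes from the thing itself.
- spot_in(target, picture): "xy" ([column, row] in pixels, amid what is visible of it).
- masks_of(target, picture): "region" (480x640 bool, what is visible of it) and "xy" ([column, row] in pixels, amid what is visible of it).
The state is a dict: "time": time; "qpos": joint angles; "joint_vel": joint speeds; "joint_efforts": joint torques, N m; "tcp_pos": TCP position; "tool_rot": TCP orientation; "wrist_force": force on the tool from outside, world axes, zero at the start; "torque": the same for the moment, N m; "opening": finger opening in m.
Only numpy, scipy, OpenCV 4.12 (cv2) and the standard library are available. Lean on these libraries where they do the work, as an engineer would, in place of code of your own. Each camera call takes 0.05 s, during which the arm holds its last target.

## Task

Pick up the black board carrier by its orange tab, set it on the blue dock so that both pegs come up through its holes and it lies flat and fully home (either way round), and let go of it. Then open the board rack: squeeze the two jaws of the red catch fully in, after that those of the yellow catch, take the gate's orange handle, swing the gate past its detent and on until it is wide open. The gate is sprung, so keep hold of it: finish while still holding the gate wide and still, with the carrier seated and the other loose things on the bench left where they are.

Things in the scene. Friction and masses are not known exactly. Their poses are not given: they have to be found in the camera images.
- carrier_grip (a point): loose black board carrier (about 250 g): middle of its upright orange tab (40 mm in x, 12 mm in y, from 10 to 62 mm above the underside), 42 mm above the underside. Plate 150 (x) x 80 (y) x 10 mm, z up, two 12.5 mm through holes at x = +55 and -55, y = 0 mm; a green board on it has parts up to 28 mm high, from 13 mm off the tab's faces
- dock: blue dock, fixed, 170 (x) x 100 (y) x 20 mm; origin at the centre of its underside on the bench. Two upright 8 mm brass pegs at x = +55 and -55 mm, y = 0, rise 22 mm above its top, their upper 8 mm tapered. Seated carrier lies on its top, tab point 62 mm above the bench, long axes in line; both ways round fit
- rack: fixed blue and aluminium board rack, roof at 150 mm; origin on the bench under the gate's hinge axis. It reaches 201 mm to +x and from -15 to +285 mm in y. Its gate, on the -x side facing the robot, runs from the hinge 265 mm to +y. A black detent housing stands on the roof 59 to 89 mm to +x of the hinge, up to 174 mm high
- gate (a joint): gate angle (rad): 0 shut, 1.6 end stop; opens to -x, counter-clockwise from above. A spring closes it (0.24 N m when shut, 0.5 N m when wide); a detent between about 0.35 and 0.85 takes up to 1 N m in all (7 to 10 N at the handle) to push through. Let go when wide, it swings back to the detent, about 0.7. Wide open is above 1.25 or so; 1.4 is a good aim
- gate_hinge (a point): point on the upright hinge axis, 174 mm above the bench; axes as the rack's
- gate_handle (a point): the gate's handle: upright round orange post, 16 mm diameter, from 142 mm (top of its bracket) to 200 mm above the bench; the point is on its axis at 174 mm. With the gate shut it lies at x = -60, y = +135 mm from the hinge in the rack's axes, in front of and between the catches; it turns with the gate. Can be pinched from above at any yaw
- red_catch_mid (a point): red catch on the rack's roof: point midway between its two upright jaws, 186 mm above the bench. Axes as the rack's: the jaws lie at +y and -y of a thin fixed rib, each 24 (x) x 10 (y) mm, standing 165 to 202 mm above the bench; 58 mm over their outer faces when out, 38 when squeezed in. Holds the gate until both jaws are in by 8 mm. Sits 75 or 195 mm along y from the hinge, red and yellow either way
- yellow_catch_mid (a point): yellow catch on the rack's roof: point midway between its two upright jaws, 186 mm above the bench. Axes as the rack's: the jaws lie at +y and -y of a thin fixed rib, each 24 (x) x 10 (y) mm, standing 165 to 202 mm above the bench; 58 mm over their outer faces when out, 38 when squeezed in. Holds the gate until both jaws are in by 8 mm. Sits 75 or 195 mm along y from the hinge, red and yellow either way
- red_a (a joint): how far (m) the red catch's jaw on its +y side has been pressed in towards the middle rib: 0 out, 0.010 fully in (its stop). Stiff slide of about 3 N with no spring: it stays where it is left, in or out
- red_b (a joint): how far (m) the red catch's jaw on its -y side has been pressed in towards the middle rib: 0 out, 0.010 fully in (its stop). Stiff slide of about 3 N with no spring: it stays where it is left, in or out
- yellow_a (a joint): how far (m) the yellow catch's jaw on its +y side has been pressed in towards the middle rib: 0 out, 0.010 fully in (its stop). Stiff slide of about 3 N with no spring: it stays where it is left, in or out
- yellow_b (a joint): how far (m) the yellow catch's jaw on its -y side has been pressed in towards the middle rib: 0 out, 0.010 fully in (its stop). Stiff slide of about 3 N with no spring: it stays where it is left, in or out
- flux_bottle: bystander, loose: small teal dropper bottle, 42 mm across, 141 mm tall; origin under its centre
- spare_board: bystander, loose: spare green circuit board, 110 x 75 mm, 18 mm high; origin under its centre
- solder_spool: bystander, loose: blue solder spool, 60 mm across, 40 mm tall; origin under its centre
- flux_jar: bystander, loose: amber jar with black cap, 48 mm across, 55 mm tall; origin under its centre
- adapter_box: bystander, loose: pale teal box, 60 x 45 x 40 mm; origin under its centre
- parts_tray: bystander, loose: black divided tray, 90 x 70 x 25 mm; origin under its centre
- driver: bystander, loose: screwdriver with green handle, 150 mm long, lying; origin under its centre
There are look-alikes about, which are no part of the job. What is shaped like the part that bears carrier_grip but pink or white is not meant.

How it is judged:
On the way, in this order (a step that is already met when the one before it is completed fails the run):
1. the carrier is seated flat on the dock over both pegs and released (horizontal distance between carrier_grip and dock below 0.005 m and z of carrier_grip in the frame of dock between 0.058 and 0.0655 m and angle between the x axis of carrier_grip and the x axis of dock, either way round below 0.09 rad and angle between carrier_grip's own z axis and vertical below 0.05 rad and contact force between the fingers and carrier below 0.1 N), for 0.2 s.
2. both jaws of the red catch are squeezed in (value of joint each of red_a, red_b above 0.0075 m), for 0.1 s.
3. both jaws of the yellow catch are squeezed in (value of joint each of yellow_a, yellow_b above 0.0075 m), for 0.1 s.
4. the gate is past its detent (value of joint gate above 0.9 rad), for 0.1 s.
At the end, for the whole second after the job is handed in: The gate is open by more than 1.2 rad, still (under 0.1 rad/s) and the fingers bear on it with more than 1 N; both catches are in (over 7.5 mm each jaw); the carrier lies on the dock within 5 mm, 0.09 rad and 3.5 mm of height, level within 0.05 rad, untouched (all of step 1 and all of step 2 and all of step 3 and value of joint gate above 1.2 rad and velocity of joint gate between -0.1 and 0.1 rad/s and contact force between the fingers and gate above 1 N); the arm keeps its last pose, push and grip.
It fails at once if a bystander is moved by more than 30 mm or lifted (distance of any of flux_bottle, spare_board, solder_spool, flux_jar, adapter_box, parts_tray, driver from where it was at the start of the episode above 0.03 m).
It also fails if it takes over 70 s, if anything falls off the work surface, if the arm or the gripper's body presses on something with over 40 N, if the wrist force passes 120 N, or if a joint passes its speed limit or range.

## Working session

There is one attempt and no reset: what is moved stays moved. The work goes in short steps, Python scripts to look and compute and a tool call to move; the robot and the scene stay as the last step left them, time stands still between calls to the robot, and variables do not carry over. Pictures are saved under pics/ and viewed, and the job is handed in when it is done.

Besides the shell and the picture viewer there is one more tool, called after ">>>" as name(argument=value, ...), one argument or row to a line, values as JSON. drive_tool: Moves the arm, as the interface text tells. Its arguments: {"type":"object","properties":{"increments":{"type":"array"},"force":{"type":"number"}},"required":["increments"]}

```bash
mkdir -p pics
cat > h.py <<'E'
from rig import *
import numpy as np, cv2
def ray(p,uv):
    K=np.array(p["K"]);d=np.array(p["distortion"]);T=np.array(p["extrinsics"])
    n=cv2.undistortPoints(np.array([[uv]],float),K,d)[0,0]
    v=T[:3,:3]@np.array([n[0],n[1],1]);return T[:3,3],v
def at_z(p,uv,z):
    o,v=ray(p,uv);return o+v*(z-o[2])/v[2]
def proj(p,X):
    T=np.linalg.inv(np.array(p["extrinsics"]))
    r,_=cv2.Rodrigues(T[:3,:3])
    return cv2.projectPoints(np.array(X,float).reshape(-1,3),r,T[:3,3],np.array(p["K"]),np.array(p["distortion"]))[0].reshape(-1,2)
E
python3 - <<'E'
from h import *
s=sense();print({k:np.round(v,3) for k,v in s.items()})
for n in ["scene","top"]:
    p=get_image(n);cv2.imwrite(f"pics/{n}0.png",p["color"])
    print(n,np.round(p["extrinsics"],3).tolist(),np.round(p["K"],1).tolist())
    for t in ["carrier_grip","dock","gate_handle","red_catch_mid","yellow_catch_mid","gate_hinge"]:
        try: r=spot_in(t,p)
        except Exception as e: r=[];print(t,e)
        for d in r: print(n,t,np.round(d["xy"],1),round(d["score"],2))
E
```

```text
{'time': np.float64(0.0), 'qpos': array([-1.392,  0.494,  1.346, -0.   ,  1.302, -0.096]), 'joint_vel': array([ 0.   ,  0.001, -0.002,  0.002, -0.001,  0.   ]), 'joint_efforts': array([-3.0000e-03, -8.8217e+01, -3.8387e+01, -0.0000e+00,  1.0000e-02,
       -0.0000e+00]), 'tcp_pos': array([ 0.169, -0.601,  0.2  ]), 'tool_rot': array([ 0.427,  0.564, -0.427,  0.563]), 'wrist_force': array([-0.239, -0.305, -0.285]), 'torque': array([-0.077, -0.027,  0.006]), 'opening': np.float64(0.085)}
scene [[0.221, 0.559, -0.799, 1.346], [0.975, -0.128, 0.18, -0.186], [-0.001, -0.819, -0.574, 0.753], [0.0, 0.0, 0.0, 1.0]] [[462.2, 0.0, 314.4], [0.0, 462.2, 237.8], [0.0, 0.0, 1.0]]
scene carrier_grip [449.  208.8] 0.93
scene carrier_grip [322.3 257.8] 0.83
scene carrier_grip [189.2 236. ] 0.64
scene carrier_grip [329.6 273.2] 0.48
scene dock [423.9 274.8] 0.76
scene dock [260.2 273.1] 0.16
scene gate_handle [297.9 264.7] 0.87
scene gate_handle [135.8 309.6] 0.56
scene red_catch_mid [328.8 274.3] 0.61
scene yellow_catch_mid [270.5 283.1] 0.97
scene gate_hinge [307.1 342. ] 0.68
scene gate_hinge [324.2 255.5] 0.51
top [[0.021, -0.99, 0.14, 0.347], [-1.0, -0.023, -0.014, 0.004], [0.017, -0.14, -0.99, 1.192], [0.0, 0.0, 0.0, 1.0]] [[435.5, 0.0, 315.1], [0.0, 435.5, 235.3], [0.0, 0.0, 1.0]]
top carrier_grip [126.3 330.3] 0.87
top carrier_grip [416.6 333.3] 0.6
top carrier_grip [301.7 170.3] 0.42
top dock [207.  232.9] 0.86
top gate_handle [332.3 188.8] 0.61
top red_catch_mid [308.  169.1] 0.88
top red_catch_mid [359.1 179.7] 0.69
top red_catch_mid [288.3 266.5] 0.4
top yellow_catch_mid [360.6 176.1] 0.76
top yellow_catch_mid [207.2 230.1] 0.49
top gate_hinge [337.  150.1] 0.88
```

View pics/scene0.png

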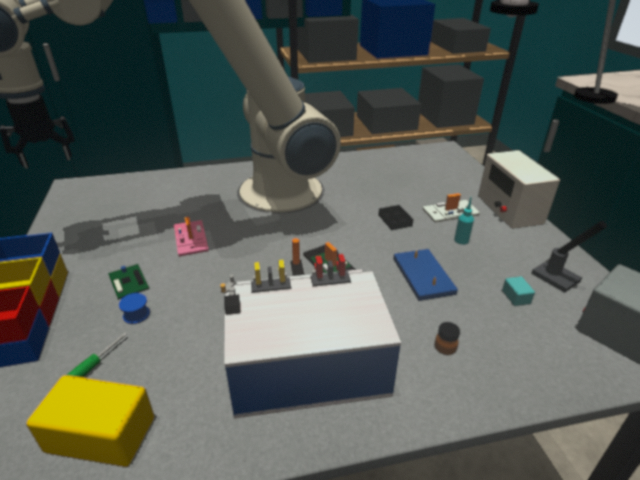

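View pics/top0.png

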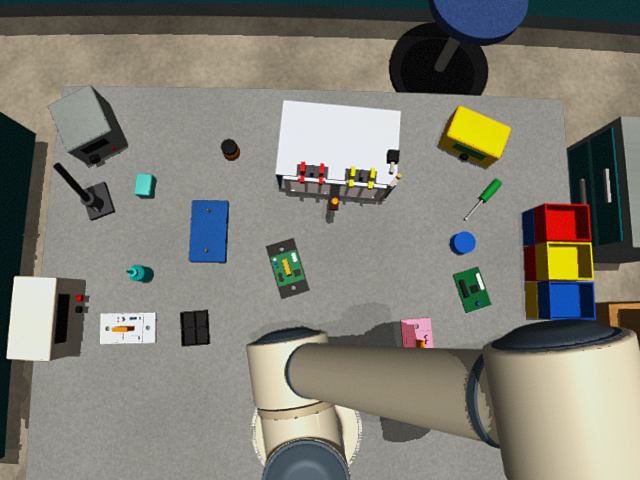

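Run:
```python
from h import *
p=get_image("top");c=p["color"]
a=cv2.resize(c[190:310,170:330],None,fx=5,fy=5,interpolation=cv2.INTER_CUBIC)
b=cv2.resize(c[90:215,265:425],None,fx=5,fy=4.8,interpolation=cv2.INTER_CUBIC)
cv2.imwrite("pics/c1.png",a);cv2.imwrite("pics/c2.png",b)
```

```text
(no output)
```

View pics/c1.png

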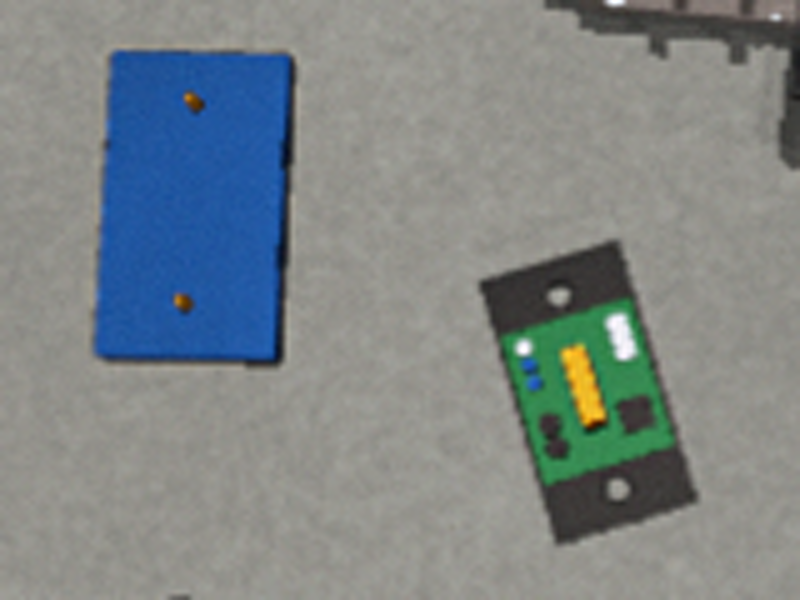

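View pics/c2.png

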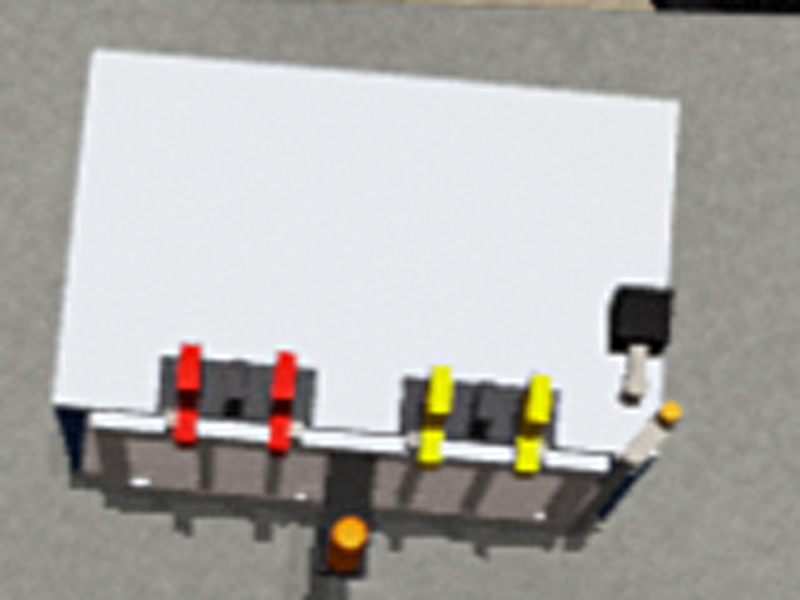

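Run:
```python
from h import *
p=get_image("top")
A=lambda u,v,z:at_z(p,(170+(u+.5)/5-.5,190+(v+.5)/5-.5),z)
B=lambda u,v,z:at_z(p,(265+(u+.5)/5-.5,90+(v+.5)/4.8-.5),z)
ang=lambda d:np.degrees(np.arctan2(d[1],d[0]))
h1,h2=A(560,296,.008),A(618,489,.008)
print("holes",(h1+h2)/2,np.linalg.norm(h1-h2),ang(h1-h2))
cs=np.array([A(*q,.010) for q in[(480,283),(618,240),(697,500),(558,545)]]);print("corners",cs.mean(0),ang(cs[0]-cs[3]),ang(cs[1]-cs[2]),np.linalg.norm(cs[0]-cs[3]))
ds=np.array([A(*q,.02) for q in[(112,52),(292,54),(277,358),(97,356)]]);print("dock",ds.mean(0),ang(ds[0]-ds[3]),ang(ds[1]-ds[2]),np.linalg.norm(ds[0]-ds[3]))
g1,g2=A(189,96,.042),A(179,296,.042);print("pegtops",(g1+g2)/2,np.linalg.norm(g1-g2),ang(g1-g2))
print("handle",B(350,530,.2))
r=np.array([B(*q,.202) for q in[(190,358),(285,365)]]);y=np.array([B(*q,.202) for q in[(441,380),(539,392)]])
print("red",r.mean(0),r[0]-r[1]);print("yel",y.mean(0),y[0]-y[1]); d=r.mean(0)-y.mean(0);print(np.linalg.norm(d),ang(d)-90)
for q in[(95,50),(678,100),(52,402)]:print("roof",B(*q,.15))
print("hingepin",B(670,411,.174),B(670,411,.16))
```

```text
holes [0.42358782 0.06037621 0.008     ] 0.10970374738930622 18.374337757254377
corners [0.42396869 0.0607298  0.01      ] 18.461636273352944 18.317556281730802 0.1483508175728359
dock [0.52025212 0.2776418  0.02      ] 0.7216970781030723 0.05821353804948814 0.16760208938222898
pegtops [0.5212681  0.27829034 0.042     ] 0.10822631108700717 0.3999790595368462
handle [ 0.57192577 -0.05401784  0.2       ]
red [6.54673398e-01 3.05167691e-04 2.02000000e-01] [0.00238029 0.04479662 0.        ]
yel [ 0.64548803 -0.11892933  0.202     ] [0.00477989 0.0463599  0.        ]
0.11958777254221652 -4.405145458870365
roof [0.84028566 0.07638053 0.15      ]
roof [ 0.8213972  -0.22113497  0.15      ]
roof [0.64690967 0.09116301 0.15      ]
hingepin [ 0.64341059 -0.21010431  0.174     ] [ 0.64748532 -0.21304616  0.16      ]
```

```bash
cat >> h.py <<'E'
from scipy.spatial.transform import Rotation as Ro
def st():
    s=sense();R=Ro.from_quat(s["tool_rot"]).as_matrix()
    print("t",round(float(s["time"]),2),"tcp",np.round(s["tcp_pos"],4),"jaw yaw",round(float(np.degrees(np.arctan2(R[1,2],R[0,2]))),2),"x",np.round(R[:,0],3),"q6",np.round(s["qpos"],2),"open",round(float(s["opening"]),4),"F",np.round(s["wrist_force"],1))
E
python3 -c "
from h import *
st()
p=get_image('wrist');print(np.round(p['extrinsics'],3))"
```

```text
t 0.8 tcp [ 0.169  -0.6017  0.2008] jaw yaw -74.31 x [ 0.  0. -1.] q6 [-1.39  0.49  1.35  0.    1.3  -0.1 ] open 0.0854 F [0.6 0.2 0.7]
[[ 0.271 -0.929 -0.254  0.233]
 [-0.963 -0.261 -0.071 -0.584]
 [-0.     0.264 -0.965  0.374]
 [ 0.     0.     0.     1.   ]]
```

>>> drive_tool(
  increments=[
    [1,[0.013,0.033,0.012],[0,0,0.01]],
    [1,[0.013,0.033,0.012],[0,0,0.01]],
    [1,[0.013,0.033,0.012],[0,0,0.01]],
    [1,[0.013,0.033,0.012],[0,0,0.01]],
    [1,[0.013,0.033,0.012],[0,0,0.007]],
    [1,[0.013,0.033,0],[0,0,0]],
    [1,[0.013,0.033,0],[0,0,0]],
    [1,[0.013,0.033,0],[0,0,0]],
    [1,[0.013,0.033,0],[0,0,0]],
    [1,[0.013,0.033,0],[0,0,0]],
  ],
)

```text
time: 1.68
tcp_pos: [0.2992, -0.2702, 0.261]
tool_rot: [0.414, 0.573, -0.414, 0.574]
wrist_force: [2.2, -0.8, -0.1]
opening: 0.0855
```

>>> drive_tool(
  increments=[
    [1,[0.0125,0.033,0],[0,0,0]],
    [1,[0.0125,0.033,0],[0,0,0]],
    [1,[0.0125,0.033,0],[0,0,0]],
    [1,[0.0125,0.033,0],[0,0,0]],
    [1,[0.0125,0.033,0],[0,0,0]],
    [1,[0.0125,0.033,0],[0,0,0]],
    [1,[0.0125,0.033,0],[0,0,0]],
    [1,[0.0125,0.033,0],[0,0,0]],
    [1,[0.0125,0.033,0],[0,0,0]],
    [1,[0,0,0],[0,0,0]],
  ],
)

```text
time: 2.52
tcp_pos: [0.413, 0.03, 0.261]
tool_rot: [0.413, 0.574, -0.412, 0.574]
wrist_force: [-0.8, -0.9, 0.6]
opening: 0.0852
```

Run:
```python
from h import *
st()
p=get_image("wrist");cv2.imwrite("pics/w1.png",p["color"]);st()
q=proj(p,[[.4237,.0605,.062],[.4237,.0605,.01],[.476,.0778,.01],[.3715,.043,.01]]);print(q)
```

```text
t 2.52 tcp [0.413 0.03  0.261] jaw yaw -71.38 x [ 0.001  0.001 -1.   ] q6 [-0.07  0.12  1.73  0.    1.28  1.17] open 0.0852 F [-0.8 -0.9  0.6]
t 2.57 tcp [0.4121 0.0278 0.2608] jaw yaw -71.36 x [ 0.  0. -1.] q6 [-0.08  0.12  1.74  0.    1.28  1.17] open 0.0854 F [-0.1 -0.1  0.3]
[[290.38448384 189.40210669]
 [293.49325556 183.73066471]
 [293.02454308 133.33355147]
 [294.14491033 230.95440268]]
```

View pics/w1.png

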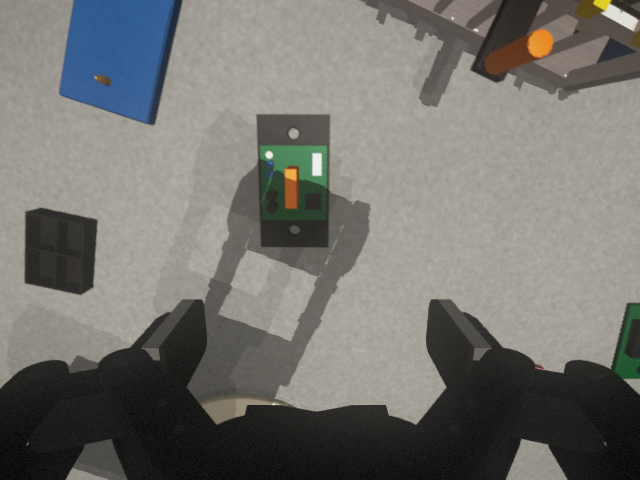

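>>> drive_tool(
  increments=[
    [1,[0.006,0.017,-0.03],[0,0,0]],
    [1,[0.006,0.017,-0.03],[0,0,0]],
    [1,[0,0,-0.03],[0,0,0]],
    [1,[0,0,-0.03],[0,0,0]],
    [1,[0,0,0],[0,0,0]],
    [1,[0,0,0],[0,0,0]],
    [1,[0,0,0],[0,0,0]],
  ],
)

```text
time: 3.15
tcp_pos: [0.4242, 0.0587, 0.1421]
tool_rot: [0.414, 0.573, -0.414, 0.574]
wrist_force: [-0.1, 1.2, 0.7]
opening: 0.0854
```

Run:
```python
from h import *
st()
p=get_image("wrist");cv2.imwrite("pics/w2.png",p["color"])
q=proj(p,[[.4237,.0605,.062],[.4237,.0605,.01],[.476,.0778,.01],[.3715,.043,.01]]);print(q)
```

```text
t 3.15 tcp [0.4242 0.0587 0.1421] jaw yaw -71.67 x [ 0.001 -0.    -1.   ] q6 [-0.    0.3   1.88 -0.    0.95  1.25] open 0.0854 F [-0.1  1.2  0.7]
[[312.81239332 238.37777028]
 [313.31581749 222.76884925]
 [313.23802919 155.48659361]
 [313.64385962 284.16395595]]
```

View pics/w2.png

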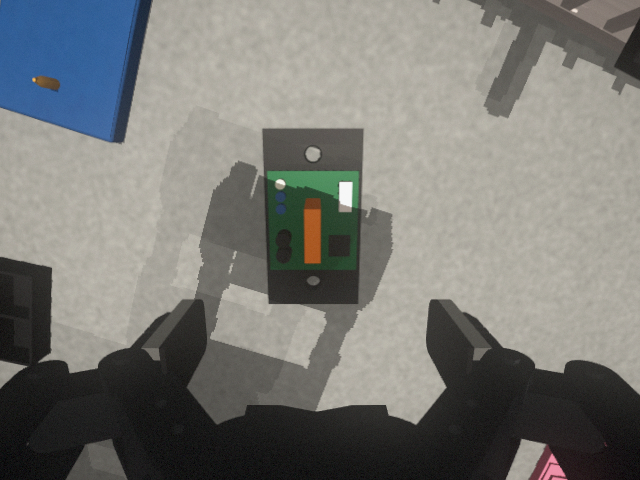

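>>> drive_tool(
  increments=[
    [1,[0,0.002,-0.03],[0,0,0]],
    [1,[0,0,-0.03],[0,0,0]],
    [1,[0,0,-0.025],[0,0,0]],
    [1,[0,0,-0.015],[0,0,0]],
    [1,[0,0,-0.01],[0,0,0]],
    [1,[0,0,0],[0,0,0]],
    [1,[0,0,0],[0,0,0]],
  ],
)

```text
time: 3.78
tcp_pos: [0.4244, 0.0611, 0.0318]
tool_rot: [0.414, 0.573, -0.414, 0.574]
wrist_force: [-0.2, 0.1, -0.3]
opening: 0.0852
```

>>> drive_tool(
  increments=[
    [0.0,[0,0,0],[0,0,0]],
    [0,[0,0,0],[0,0,0]],
    [0,[0,0,0],[0,0,0]],
    [0,[0,0,0],[0,0,0]],
    [0,[0,0,0],[0,0,0]],
    [0,[0,0,0],[0,0,0]],
    [0,[0,0,0],[0,0,0]],
    [0,[0,0,0],[0,0,0]],
  ],
  force=45,
)

```text
time: 4.45
tcp_pos: [0.4235, 0.0614, 0.0309]
tool_rot: [0.414, 0.573, -0.414, 0.573]
wrist_force: [-1.4, 1.7, 8.1]
opening: 0.0076
```

Run:
```python
from h import *
st()
p=get_image("wrist");cv2.imwrite("pics/w3.png",p["color"])
```

```text
t 4.45 tcp [0.4235 0.0614 0.0309] jaw yaw -71.62 x [ 0.  0. -1.] q6 [0.   0.51 2.   0.   0.63 1.25] open 0.0076 F [-1.4  1.7  8.1]
```

View pics/w3.png

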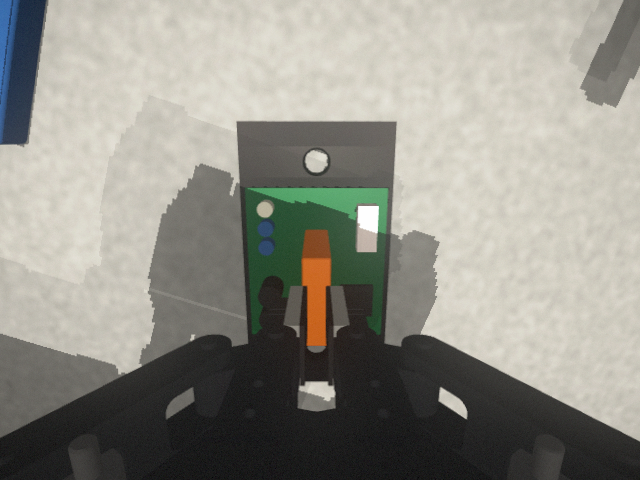

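Run:
```python
from h import *
p=get_image("wrist");st()
s=sense();t=s["tcp_pos"];R=Ro.from_quat(s["tool_rot"]).as_matrix()
print("tcp,grasp,",proj(p,[t,t-R[:,0]*.019,t-R[:,0]*.019+R[:,1]*.011,t-R[:,0]*.019-R[:,1]*.011]))
c=np.array([.4237,.0605,0]);u=np.array([np.cos(.321),np.sin(.321),0])
for z in(.062,.01):
  print(z,proj(p,[c+u*.02+[0,0,z],c-u*.02+[0,0,z],c+u*.055+[0,0,z],c+u*.075+[0,0,z]]))
```

```text
t 4.55 tcp [0.4236 0.0614 0.031 ] jaw yaw -71.62 x [ 0.  0. -1.] q6 [0.   0.51 2.   0.   0.63 1.25] open 0.0078 F [-0.1  2.2  7.2]
tcp,grasp, [[315.27607883 279.32026238]
 [315.18448324 294.58448171]
 [315.17417345 271.34243358]
 [315.19463673 316.99027321]]
0.062 [[317.31852884 260.63987246]
 [317.23284305 349.03399807]
 [317.39965292 172.16102038]
 [317.4482963  116.48987112]]
0.01 [[317.01974779 230.53448128]
 [316.97121377 299.47154837]
 [317.06459413 164.00826727]
 [317.09110778 123.22519806]]
```

>>> drive_tool(
  increments=[
    [0,[0,0,0.005],[0,0,0]],
    [0,[0,0,0.015],[0,0,0]],
    [0,[0,0,0.025],[0,0,0]],
    [0,[0,0,0.025],[0,0,0]],
    [0,[0,0,0.01],[0,0,0]],
    [0,[0,0,0],[0,0,0]],
    [0,[0,0,0],[0,0,0]],
  ],
)

```text
time: 5.13
tcp_pos: [0.4238, 0.0613, 0.1112]
tool_rot: [0.414, 0.573, -0.413, 0.574]
wrist_force: [-0.6, -0.4, -0.1]
opening: 0.0001
```

Run:
```python
from h import *
st()
p=get_image("wrist");cv2.imwrite("pics/w4.png",p["color"])
```

```text
t 5.13 tcp [0.4238 0.0613 0.1112] jaw yaw -71.62 x [ 0.001 -0.    -1.   ] q6 [ 0.    0.36  1.92 -0.    0.86  1.25] open 0.0001 F [-0.6 -0.4 -0.1]
```

View pics/w4.png

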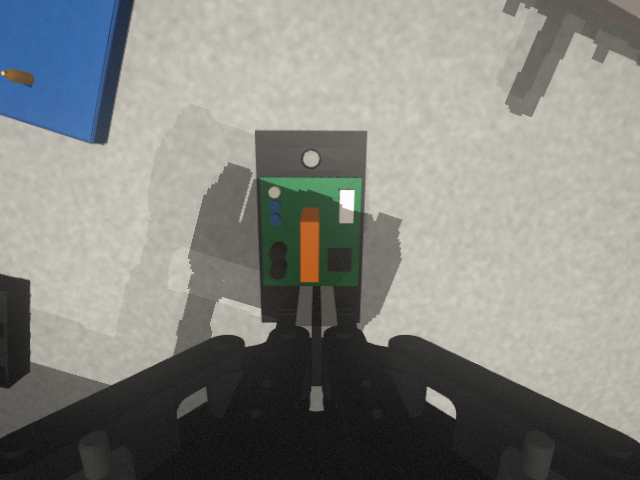

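>>> drive_tool(
  increments=[
    [0.26,[0,0,-0.02],[0,0,0]],
    [0.26,[0,0,-0.015],[0,0,0]],
    [0.26,[0,0,0],[0,0,0]],
    [0.26,[0,0,0],[0,0,0]],
    [0.26,[0,0,0],[0,0,0]],
  ],
)

```text
time: 5.6
tcp_pos: [0.4233, 0.0613, 0.0758]
tool_rot: [0.414, 0.574, -0.414, 0.573]
wrist_force: [-0.3, -0.3, 1.0]
opening: 0.0219
```

Run:
```python
from h import *
st()
p=get_image("wrist");cv2.imwrite("pics/w5.png",p["color"])
s=sense();t=s["tcp_pos"]
c=np.array([.4237,.0605,0]);u=np.array([np.cos(.321),np.sin(.321),0])
print(proj(p,[c+u*.02+[0,0,.062],c-u*.02+[0,0,.062],c+u*.055+[0,0,.01],c+u*.075+[0,0,.01],t]))
p=get_image("top");c=p["color"];cv2.imwrite("pics/c3.png",cv2.resize(c[190:310,230:390],None,fx=5,fy=5,interpolation=cv2.INTER_CUBIC))
```

```text
t 5.6 tcp [0.4233 0.0613 0.0758] jaw yaw -71.62 x [-0.001 -0.    -1.   ] q6 [ 0.    0.42  1.96 -0.    0.76  1.25] open 0.0219 F [-0.3 -0.3  1. ]
[[316.98530946 233.23163475]
 [316.9339361  304.3584379 ]
 [316.85731006 159.25587828]
 [316.87559672 126.08428703]
 [315.47655322 278.9915023 ]]
```

View pics/w5.png

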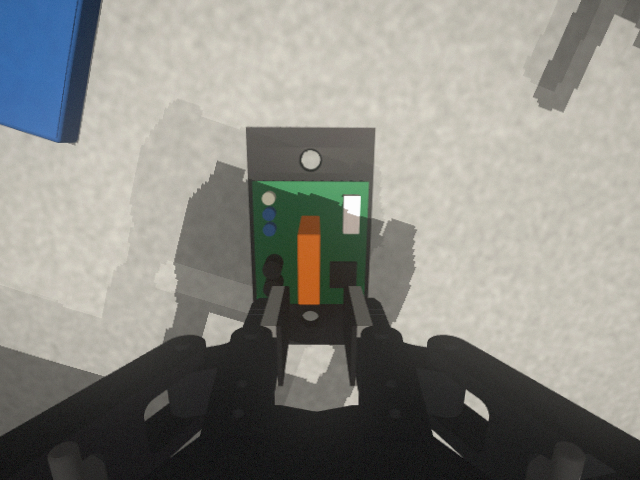

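>>> drive_tool(
  increments=[
    [0.24,[-0.001,0.0034,-0.005],[0,0,0]],
    [0.24,[0,0,-0.02],[0,0,0]],
    [0.24,[0,0,-0.015],[0,0,0]],
    [0.24,[0,0,-0.01],[0,0,0]],
    [0.24,[0,0,0],[0,0,0]],
    [0.24,[0,0,0],[0,0,0]],
  ],
)

```text
time: 6.2
tcp_pos: [0.4222, 0.0648, 0.0257]
tool_rot: [0.414, 0.574, -0.414, 0.573]
wrist_force: [0.0, 0.5, 0.2]
opening: 0.0203
```

Run:
```python
from h import *
st()
p=get_image("wrist");cv2.imwrite("pics/w6.png",p["color"])
```

```text
t 6.2 tcp [0.4222 0.0648 0.0257] jaw yaw -71.62 x [-0.001  0.    -1.   ] q6 [0.01 0.52 2.   0.   0.61 1.26] open 0.0203 F [0.  0.5 0.2]
```

View pics/w6.png

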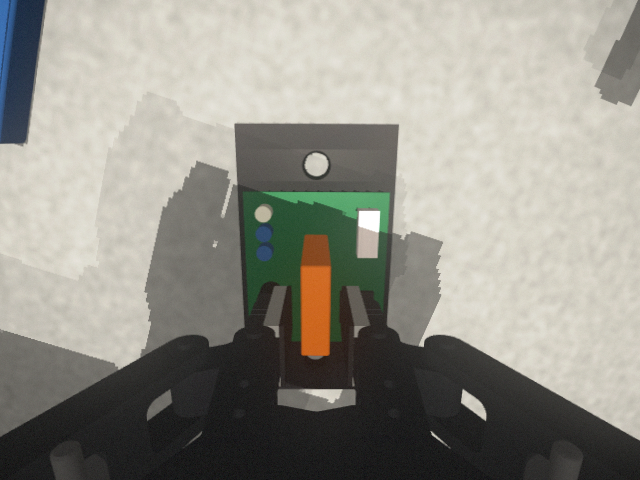

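>>> drive_tool(
  increments=[
    [0.0,[0,0,0],[0,0,0]],
    [0,[0,0,0],[0,0,0]],
    [0,[0,0,0],[0,0,0]],
    [0,[0,0,0],[0,0,0]],
    [0,[0,0,0],[0,0,0]],
  ],
  force=60,
)

```text
time: 6.67
tcp_pos: [0.4229, 0.0649, 0.0262]
tool_rot: [0.414, 0.573, -0.413, 0.574]
wrist_force: [-1.1, 6.4, 7.6]
opening: 0.0095
```

Run:
```python
from h import *
st()
```

```text
t 6.67 tcp [0.4229 0.0649 0.0262] jaw yaw -71.63 x [ 0.001  0.    -1.   ] q6 [0.01 0.52 2.   0.   0.61 1.26] open 0.0095 F [-1.1  6.4  7.6]
```

>>> drive_tool(
  increments=[
    [0,[0,0,0.003],[0,0,0]],
    [0,[0,0,0.005],[0,0,0]],
    [0,[0,0,0.007],[0,0,0]],
    [0,[0,0,0],[0,0,0]],
  ],
)

```text
time: 7.0
tcp_pos: [0.423, 0.0646, 0.042]
tool_rot: [0.414, 0.573, -0.413, 0.574]
wrist_force: [0.5, -0.1, -2.4]
opening: 0.0097
```

Run:
```python
from h import *
st()
p=get_image("wrist");cv2.imwrite("pics/w7.png",p["color"])
```

```text
t 7.0 tcp [0.423  0.0646 0.042 ] jaw yaw -71.62 x [ 0.001 -0.    -1.   ] q6 [ 0.01  0.49  1.99 -0.    0.66  1.26] open 0.0097 F [ 0.5 -0.1 -2.4]
```

View pics/w7.png

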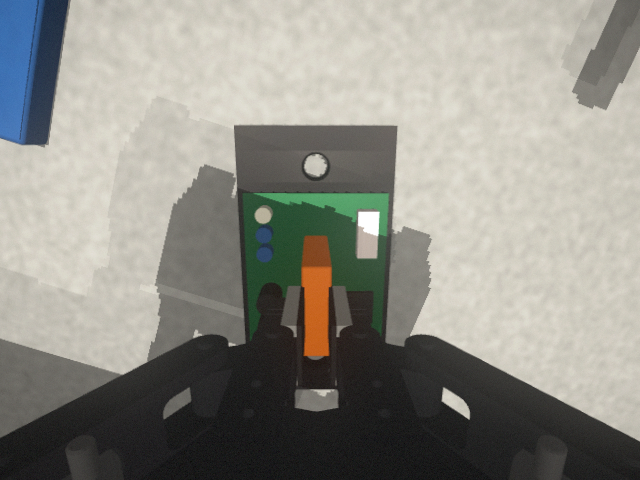

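Run:
```python
from h import *
st()
p=get_image("wrist")
z=.0258
a,b,h=[at_z(p,q,z) for q in[(235,125.5),(397.5,125.5),(316,165)]]
print(a,b,h)
m=(a+b)/2;d=b-a;yaw=np.arctan2(d[0],-d[1]);print("w",np.linalg.norm(d),"yaw",np.degrees(yaw))
u=np.array([np.cos(yaw),np.sin(yaw),0]);print("centre from edge",m-.075*u,"hole",h-.055*u)
s=sense();R=Ro.from_quat(s["tool_rot"]).as_matrix();t=s["tcp_pos"]
print("off tool",R.T@(h-.055*u-t))
t0=get_image("top");c=t0["color"];cv2.imwrite("pics/t3.png",cv2.resize(c[190:310,230:390],None,fx=5,fy=5,interpolation=cv2.INTER_CUBIC))
```

```text
t 7.05 tcp [0.423  0.0646 0.0416] jaw yaw -71.62 x [ 0.001 -0.    -1.   ] q6 [ 0.01  0.49  1.99 -0.    0.66  1.26] open 0.0096 F [ 0.3  0.6 -3.1]
[0.48057009 0.12496047 0.0258    ] [0.50553585 0.04988756 0.0258    ] [0.47500167 0.08155407 0.0258    ]
w 0.07911529912608961 yaw 18.39472260344778
centre from edge [0.42188509 0.06375689 0.0258    ] hole [0.42281189 0.06419818 0.0258    ]
off tool [ 0.01541204 -0.00015302  0.00042119]
```

View pics/t3.png

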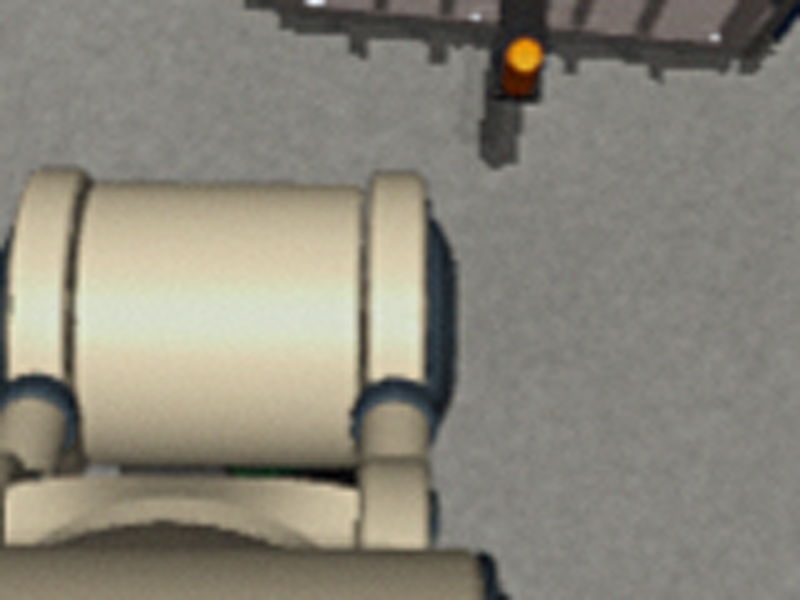

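>>> drive_tool(
  increments=[
    [0,[0,0,0.03],[0,0,0]],
    [0,[0.012,0.025,0.03],[0,0,-0.03]],
    [0,[0.012,0.025,0.018],[0,0,-0.04]],
    [0,[0.012,0.027,0],[0,0,-0.04]],
    [0,[0.012,0.027,0],[0,0,-0.04]],
    [0,[0.012,0.027,0],[0,0,-0.04]],
    [0,[0.012,0.027,0],[0,0,-0.04]],
    [0,[0.012,0.027,0],[0,0,-0.04]],
    [0,[0.0135,0.0285,0],[0,0,-0.044]],
    [0,[0,0,0],[0,0,0]],
  ],
)

```text
time: 7.98
tcp_pos: [0.5222, 0.2827, 0.1185]
tool_rot: [0.5, 0.501, -0.498, 0.501]
wrist_force: [-0.7, -1.0, -2.7]
opening: 0.0092
```

>>> drive_tool(
  increments=[
    [0,[0,0,0],[0,0,0]],
    [0,[0,0,0],[0,0,0]],
  ],
)

```text
time: 8.15
tcp_pos: [0.5193, 0.2778, 0.1181]
tool_rot: [0.498, 0.502, -0.499, 0.502]
wrist_force: [-0.1, -0.7, -2.0]
opening: 0.0093
```

Run:
```python
from h import *
st()
p=get_image("wrist");cv2.imwrite("pics/w8.png",p["color"])
print(proj(p,[[.5757,.278,.042],[.5757,.278,.02],[.6057,.228,.02],[.6057,.328,.02]]))
p=get_image("top");c=p["color"];cv2.imwrite("pics/t4.png",cv2.resize(c[170:290,150:310],None,fx=5,fy=5,interpolation=cv2.INTER_CUBIC))
```

```text
t 8.15 tcp [0.5193 0.2778 0.1181] jaw yaw -89.57 x [-0.001 -0.001 -1.   ] q6 [ 0.39  0.53  1.53 -0.    1.08  1.95] open 0.0093 F [-0.1 -0.7 -2. ]
[[315.51582756 156.61006484]
 [315.53738239 155.32751079]
 [388.04062622 111.75150279]
 [243.61482305 110.55352171]]
```

View pics/w8.png

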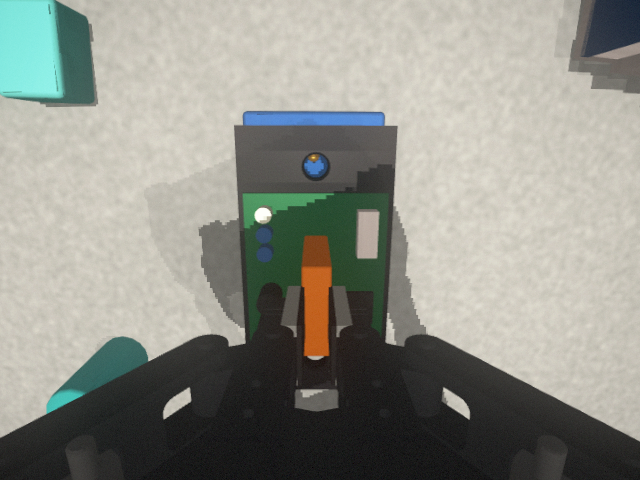

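View pics/t4.png

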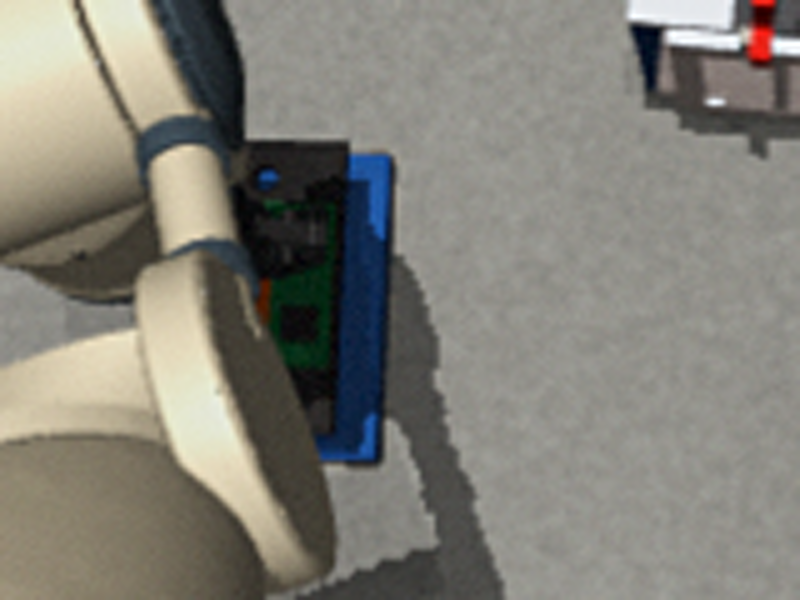

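Run:
```python
from h import *
c=cv2.imread("pics/w8.png")
cv2.imwrite("pics/w8c.png",cv2.resize(c[95:195,235:405],None,fx=4.7,fy=5,interpolation=cv2.INTER_CUBIC))
```

```text
(no output)
```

View pics/w8c.png

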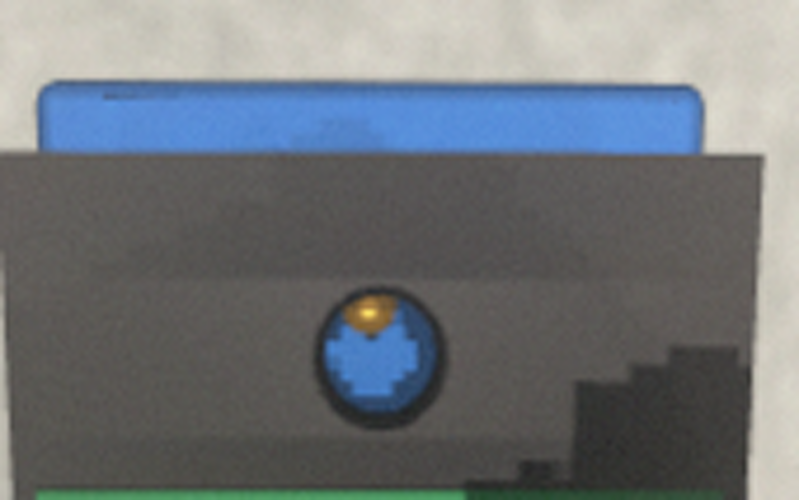

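Run:
```python
from h import *
st();p=get_image("wrist")
print("peg",at_z(p,(313.6,157.2),.042),"edge mid",at_z(p,(313.9,111.4),.02),at_z(p,(243.1,111.4),.02),at_z(p,(384.8,111.4),.02))
print("hole",at_z(p,(315.8,166.),.1025),"plate edge",at_z(p,(235,125.8),.1025),at_z(p,(397,125.8),.1025))
```

```text
t 8.25 tcp [0.5193 0.2773 0.1185] jaw yaw -89.63 x [-0.001 -0.001 -1.   ] q6 [ 0.39  0.53  1.53 -0.    1.08  1.95] open 0.0092 F [-0.5 -1.1 -2.5]
peg [0.57543239 0.27869356 0.042     ] edge mid [0.60559397 0.27877019 0.02      ] [0.60536843 0.32786827 0.02      ] [0.60602461 0.22960463 0.02      ]
hole [0.57366609 0.27722991 0.1025    ] plate edge [0.59274112 0.31671491 0.1025    ] [0.59327626 0.23779711 0.1025    ]
```

>>> drive_tool(
  increments=[
    [0,[0.002,0.0015,-0.015],[0,0,0]],
    [0,[0,0,-0.015],[0,0,0]],
    [0,[0,0,-0.01],[0,0,0]],
    [0,[0,0,0],[0,0,0]],
    [0,[0,0,0],[0,0,0]],
    [0,[0,0,0],[0,0,0]],
  ],
)

```text
time: 8.8
tcp_pos: [0.5223, 0.2796, 0.0794]
tool_rot: [0.499, 0.502, -0.498, 0.502]
wrist_force: [0.6, 0.4, -2.3]
opening: 0.0092
```

Run:
```python
from h import *
st()
p=get_image("wrist");c=p["color"]
cv2.imwrite("pics/w9c.png",cv2.resize(c[95:195,235:405],None,fx=4.7,fy=5,interpolation=cv2.INTER_CUBIC))
```

```text
t 8.8 tcp [0.5223 0.2796 0.0794] jaw yaw -89.62 x [ 0.001  0.    -1.   ] q6 [ 0.39  0.59  1.56 -0.    0.99  1.95] open 0.0092 F [ 0.6  0.4 -2.3]
```

View pics/w9c.png

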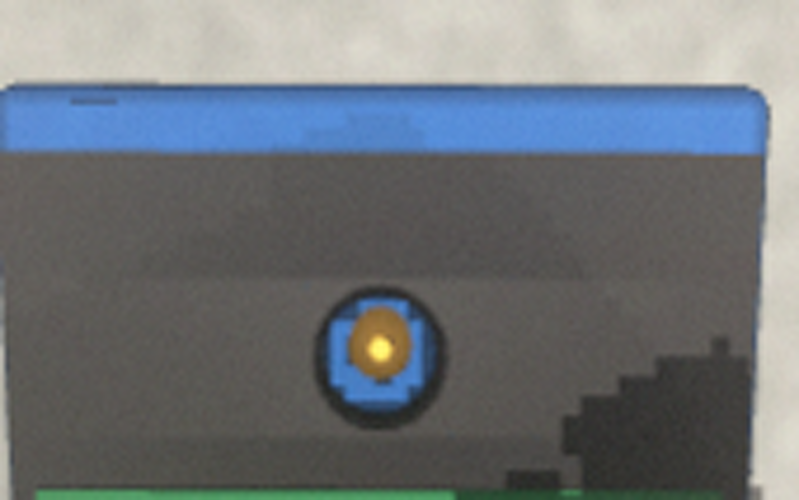

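>>> drive_tool(
  increments=[
    [0,[0,0,-0.01],[0,0,0]],
    [0,[0,0,-0.01],[0,0,0]],
    [0,[0,0,-0.006],[0,0,0]],
    [0,[0,0,-0.004],[0,0,0]],
    [0,[0,0,-0.002],[0,0,0]],
    [0,[0,0,0],[0,0,0]],
  ],
)

```text
time: 9.35
tcp_pos: [0.5217, 0.2797, 0.0465]
tool_rot: [0.498, 0.502, -0.499, 0.502]
wrist_force: [-0.5, -0.9, -2.1]
opening: 0.0093
```

Run:
```python
from h import *
st()
p=get_image("wrist");cv2.imwrite("pics/w10.png",p["color"])
```

```text
t 9.35 tcp [0.5217 0.2797 0.0465] jaw yaw -89.61 x [-0.001 -0.    -1.   ] q6 [0.39 0.63 1.58 0.   0.93 1.96] open 0.0093 F [-0.5 -0.9 -2.1]
```

View pics/w10.png

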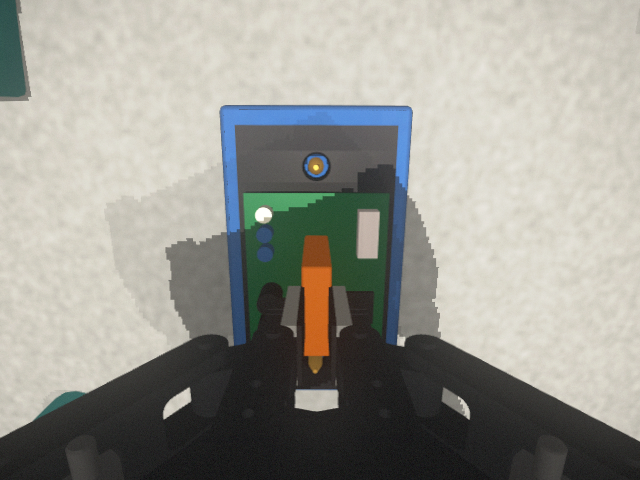

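Both pegs are through (front peg in the hole at (316,166), rear tip at (316,368)). I'll lower the last couple of mm and release.

>>> drive_tool(
  increments=[
    [0,[0,0,-0.001],[0,0,0]],
    [0,[0,0,-0.001],[0,0,0]],
    [0,[0,0,0],[0,0,0]],
  ],
)

```text
time: 9.65
tcp_pos: [0.5221, 0.28, 0.0462]
tool_rot: [0.499, 0.502, -0.498, 0.502]
wrist_force: [-7.4, -1.3, 24.1]
opening: 0.0094
```

>>> drive_tool(
  increments=[
    [0.24,[0,0,0],[0,0,0]],
    [0.24,[0,0,0],[0,0,0]],
    [0.24,[0,0,0],[0,0,0]],
    [0.24,[0,0,0],[0,0,0]],
  ],
)

```text
time: 9.98
tcp_pos: [0.5221, 0.2797, 0.0447]
tool_rot: [0.498, 0.502, -0.498, 0.502]
wrist_force: [0.5, 0.1, 0.8]
opening: 0.0206
```

>>> drive_tool(
  increments=[
    [0.24,[0,0,0.01],[0,0,0]],
    [0.24,[0,0,0.03],[0,0,0]],
    [0.5,[0,0,0.04],[0,0,0]],
    [1,[0,0,0.04],[0,0,0]],
    [1,[0,0,0.04],[0,0,0]],
    [1,[0,0,0.04],[0,0,0]],
    [1,[0,0,0],[0,0,0]],
  ],
)

```text
time: 10.57
tcp_pos: [0.525, 0.281, 0.2536]
tool_rot: [0.502, 0.5, -0.494, 0.503]
wrist_force: [1.0, -0.2, 0.6]
opening: 0.0794
```

Run:
```python
from h import *
st()
p=get_image("wrist");cv2.imwrite("pics/w11.png",p["color"])
```

```text
t 10.57 tcp [0.525  0.281  0.2536] jaw yaw -89.61 x [ 0.011  0.005 -1.   ] q6 [0.39 0.4  1.36 0.   1.37 1.96] open 0.0794 F [ 1.  -0.2  0.6]
```

View pics/w11.png

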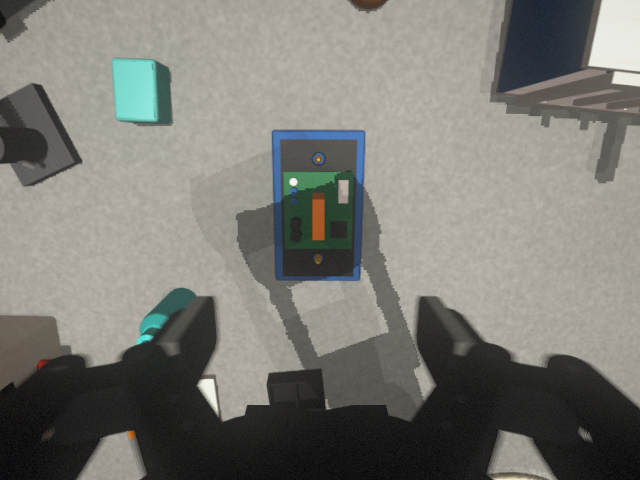

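>>> drive_tool(
  increments=[
    [1,[0.0145,-0.031,0.005],[0,0,-0.01]],
    [1,[0.0145,-0.031,0.005],[0,0,-0.01]],
    [1,[0.0145,-0.031,0.005],[0,0,-0.01]],
    [1,[0.0145,-0.031,0.005],[0,0,-0.01]],
    [1,[0.0145,-0.031,0],[0,0,-0.01]],
    [1,[0.0145,-0.031,0],[0,0,-0.01]],
    [1,[0.0145,-0.031,0],[0,0,-0.01]],
    [1,[0.0145,-0.031,0],[0,0,0]],
    [1,[0.0145,-0.031,0],[0,0,0]],
    [1,[0,0,0],[0,0,0]],
  ],
)

```text
time: 11.45
tcp_pos: [0.6539, -0.0048, 0.2637]
tool_rot: [-0.516, -0.483, 0.517, -0.483]
wrist_force: [-1.1, 0.9, -0.5]
opening: 0.0856
```

>>> drive_tool(
  increments=[
    [1,[0,0,0],[0,0,0]],
    [1,[0,0,0],[0,0,0]],
  ],
)

```text
time: 11.62
tcp_pos: [0.6519, 0.0008, 0.2642]
tool_rot: [-0.515, -0.484, 0.516, -0.483]
wrist_force: [0.4, 0.6, -1.0]
opening: 0.0854
```

Run:
```python
from h import *
st()
p=get_image("wrist");cv2.imwrite("pics/w12.png",p["color"])
p=get_image("top");c=p["color"];cv2.imwrite("pics/t12.png",c)
```

```text
t 11.62 tcp [0.6519 0.0008 0.2642] jaw yaw -93.65 x [-0.001  0.    -1.   ] q6 [-0.09  0.49  1.18  0.    1.48  1.54] open 0.0854 F [ 0.4  0.6 -1. ]
```

View pics/w12.png

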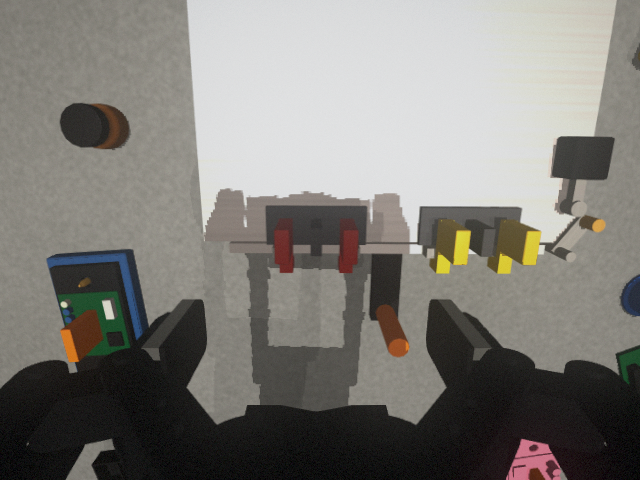

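View pics/t12.png

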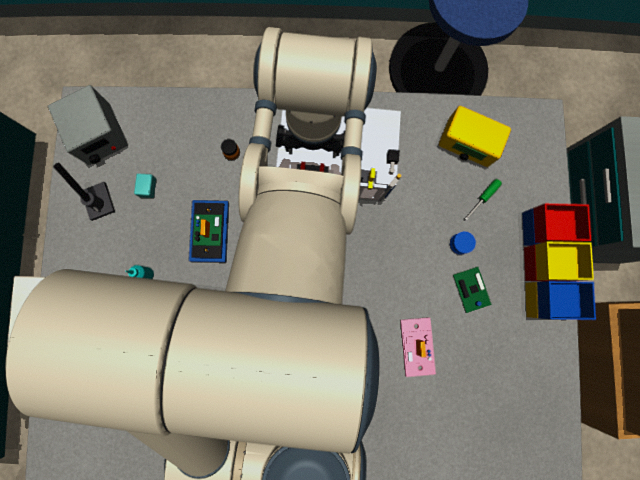

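Run:
```python
from h import *
st();p=get_image("wrist");print(np.array(p["K"])[0,0])
c=p["color"];cv2.imwrite("pics/w13.png",cv2.resize(c[180:360,220:560],None,fx=2.3,fy=3.3,interpolation=cv2.INTER_CUBIC))
for n in["red_catch_mid","yellow_catch_mid","gate_handle"]:
    for d in masks_of(n,p):
        m=d["region"];ys,xs=np.where(m);print(n,d["score"],d["xy"],xs.min(),xs.max(),ys.min(),ys.max())
for z in(.165,.202):print(z,at_z(p,(274,272),z),at_z(p,(358,272),z),at_z(p,(274,220),z),at_z(p,(358,220),z))
```

```text
t 11.72 tcp [0.6519 0.0017 0.2646] jaw yaw -93.57 x [-0.001  0.    -1.   ] q6 [-0.09  0.48  1.18  0.    1.48  1.54] open 0.0853 F [-0.8 -0.2  0.2]
371.6432955796759
red_catch_mid 0.61 [317.2, 228.8] 267 368 205 273
red_catch_mid 0.35 [90.3, 313.5] 50 135 260 371
yellow_catch_mid 0.91 [479.3, 234.7] 418 541 206 273
gate_handle 0.56 [388.8, 259.8] 232 605 217 356
0.165 [0.62201614 0.0357626  0.165     ] [ 0.61797403 -0.02942726  0.165     ] [0.66309714 0.03197193 0.165     ] [ 0.65920593 -0.03075046  0.165     ]
0.202 [0.63507897 0.0304941  0.202     ] [ 0.63158575 -0.02584339  0.202     ] [0.67058143 0.02721818 0.202     ] [ 0.66721862 -0.0269869   0.202     ]
```

View pics/w13.png

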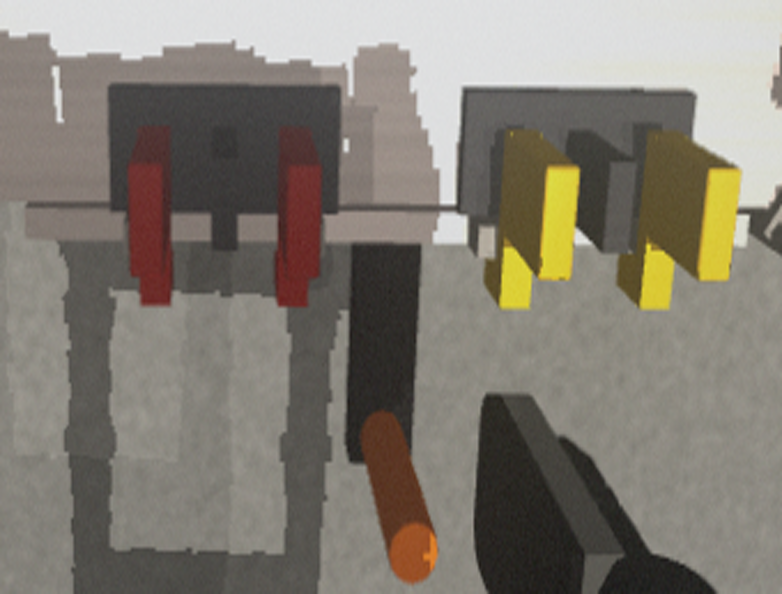

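Run:
```python
from h import *
st();p=get_image("wrist")
r=at_z(p,(317.4,246.7),.202);y=at_z(p,(498.4,247.5),.202);h=at_z(p,(399.8,347.4),.2)
d=r-y;print("red",r,"yel",y,"h",h,np.linalg.norm(d),np.degrees(np.arctan2(d[1],d[0]))-90)
print(at_z(p,(275.7,246.7),.202)-at_z(p,(359.6,246.7),.202))
yaw=np.arctan2(d[1],d[0])-np.pi/2;R=np.array([[np.cos(yaw),-np.sin(yaw)],[np.sin(yaw),np.cos(yaw)]])
print("hinge from h",h[:2]-R@[-.06,.135],"rel yel",R.T@(y[:2]-(h[:2]-R@[-.06,.135])),"rel red",R.T@(r[:2]-(h[:2]-R@[-.06,.135])))
```

```text
t 11.92 tcp [0.6523 0.0015 0.2649] jaw yaw -93.56 x [ 0.  0. -1.] q6 [-0.09  0.48  1.18  0.    1.48  1.54] open 0.0852 F [-0.3 -0.1 -0.4]
red [6.51225741e-01 9.90159994e-05 2.02000000e-01] yel [ 0.64319912 -0.12007829  0.202     ] h [ 0.57149097 -0.05465538  0.2       ] 0.12044505246687755 -3.8210981981948464
[0.00342663 0.05527275 0.        ]
hinge from h [ 0.62236101 -0.19335375] rel yel [0.01590861 0.07450125] rel red [0.01590861 0.1949463 ]
```

>>> drive_tool(
  increments=[
    [1,[0,-0.0015,-0.03],[0,0,0]],
    [1,[0,0,-0.03],[0,0,0]],
    [1,[0,0,-0.02],[0,0,0]],
    [1,[0,0,-0.0105],[0,0,0]],
    [1,[0,0,-0.005],[0,0,0]],
    [1,[0,0,0],[0,0,0]],
    [1,[0,0,0],[0,0,0]],
  ],
)

```text
time: 12.55
tcp_pos: [0.6532, -0.0008, 0.1704]
tool_rot: [0.516, 0.484, -0.515, 0.484]
wrist_force: [-0.6, -0.8, -0.1]
opening: 0.0855
```

Run:
```python
from h import *
st();p=get_image("wrist");c=p["color"];cv2.imwrite("pics/w14.png",c)
```

```text
t 12.55 tcp [ 0.6532 -0.0008  0.1704] jaw yaw -93.62 x [ 0.001 -0.    -1.   ] q6 [-0.09  0.56  1.31  0.    1.27  1.54] open 0.0855 F [-0.6 -0.8 -0.1]
```

View pics/w14.png

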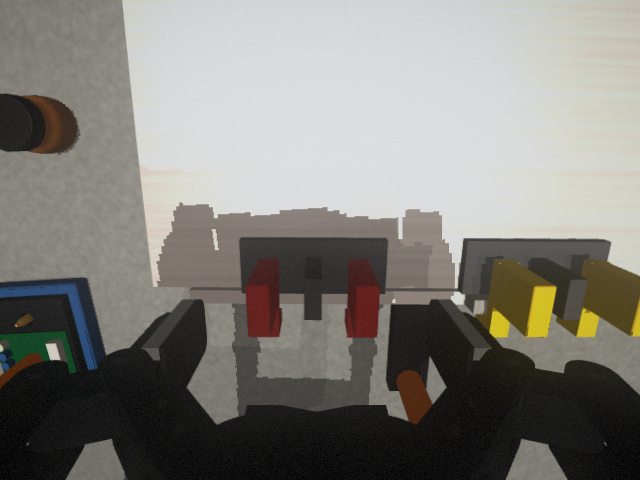

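>>> drive_tool(
  increments=[
    [0.6,[0,0.0012,-0.002],[0,0,0]],
    [0.6,[0,0,0],[0,0,0]],
    [0.3,[0,0,0],[0,0,0]],
    [0.3,[0,0,0],[0,0,0]],
    [0.3,[0,0,0],[0,0,0]],
    [0.3,[0,0,0],[0,0,0]],
  ],
  force=30,
)

```text
time: 13.1
tcp_pos: [0.6545, 0.0001, 0.1711]
tool_rot: [0.517, 0.482, -0.514, 0.486]
wrist_force: [-5.7, 0.6, 34.6]
opening: 0.0258
```

Run:
```python
from h import *
st();p=get_image("wrist");c=p["color"];cv2.imwrite("pics/w15.png",c)
```

```text
t 13.1 tcp [6.545e-01 1.000e-04 1.711e-01] jaw yaw -93.62 x [ 0.006 -0.001 -1.   ] q6 [-0.09  0.56  1.31 -0.    1.27  1.54] open 0.0258 F [-5.7  0.6 34.6]
```

View pics/w15.png

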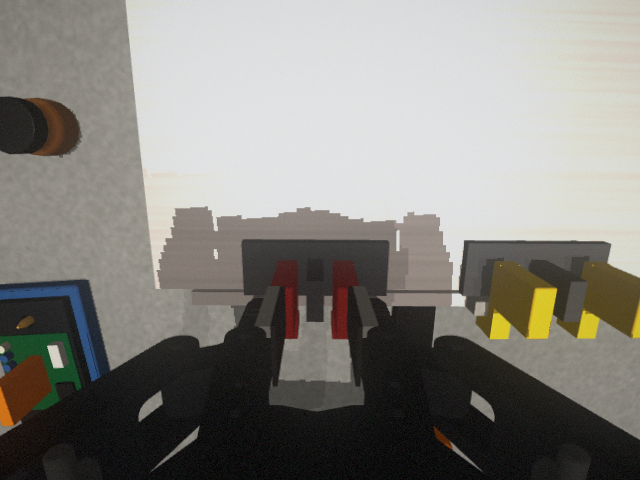

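>>> drive_tool(
  increments=[
    [0.3,[0,0,0.003],[0,0,0]],
    [0.2,[0,0,0.001],[0,0,0]],
    [0.0,[0,0,0],[0,0,0]],
    [0.0,[0,0,0],[0,0,0]],
    [0.0,[0,0,0],[0,0,0]],
    [0.0,[0,0,0],[0,0,0]],
  ],
)

```text
time: 13.65
tcp_pos: [0.6523, 0.0004, 0.1709]
tool_rot: [-0.515, -0.484, 0.516, -0.484]
wrist_force: [-0.1, 0.1, 0.2]
opening: 0.0001
```

Run:
```python
from h import *
st();p=get_image("wrist");c=p["color"];cv2.imwrite("pics/w16.png",cv2.resize(c[220:400,220:420],None,fx=3.3,fy=3.3,interpolation=cv2.INTER_CUBIC))
```

```text
t 13.65 tcp [6.523e-01 4.000e-04 1.709e-01] jaw yaw -93.62 x [-0.001  0.    -1.   ] q6 [-0.09  0.56  1.31  0.    1.27  1.54] open 0.0001 F [-0.1  0.1  0.2]
```

View pics/w16.png

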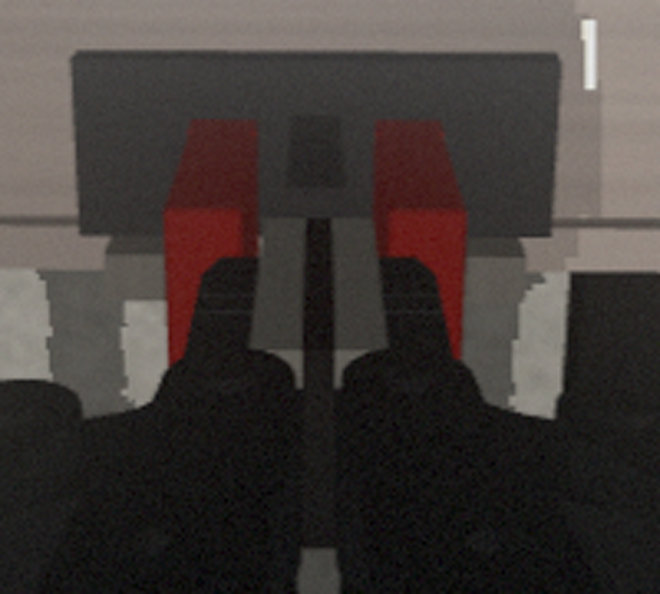

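>>> drive_tool(
  increments=[
    [0,[0,0,0.005],[0,0,0]],
    [0,[0,0,0.01],[0,0,0]],
    [0,[0,0,0.02],[0,0,0]],
    [0,[0,0,0.02],[0,0,0]],
    [0,[0,0,0],[0,0,0]],
    [0,[0,0,0],[0,0,0]],
  ],
)

```text
time: 14.2
tcp_pos: [0.6533, 0.0003, 0.2282]
tool_rot: [0.516, 0.483, -0.515, 0.485]
wrist_force: [-0.6, -0.1, -0.1]
opening: 0.0003
```

Run:
```python
from h import *
st();p=get_image("wrist");c=p["color"];cv2.imwrite("pics/w17.png",cv2.resize(c[200:400,200:440],None,fx=3.3,fy=3,interpolation=cv2.INTER_CUBIC))
```

```text
t 14.2 tcp [6.533e-01 3.000e-04 2.282e-01] jaw yaw -93.62 x [ 0.003 -0.    -1.   ] q6 [-0.09  0.51  1.24  0.    1.39  1.54] open 0.0003 F [-0.6 -0.1 -0.1]
```

View pics/w17.png

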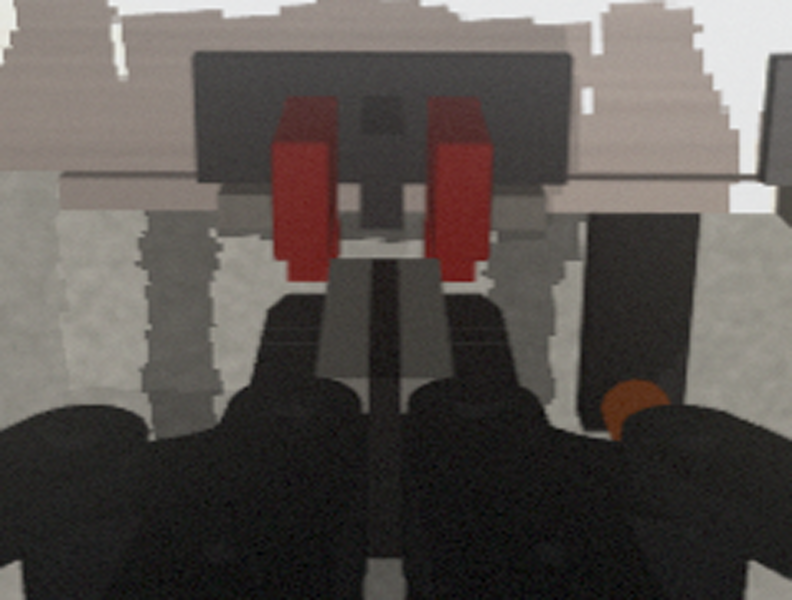

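Run:
```python
from h import *
st();p=get_image("wrist")
s=sense();t=s["tcp_pos"];R=Ro.from_quat(s["tool_rot"]).as_matrix()
T=np.array(p["extrinsics"]);print("cam rel tool",R.T@(T[:3,3]-t));print(R)
f=R[:,1]*np.sign(R[0,1])
for w in(.011,.006,0,-.011):
  print(w,[np.round(proj(p,[t+f*w-R[:,0]*b])[0,1],1) for b in(0,.01,.02,.03,.04)])
```

```text
t 14.25 tcp [6.526e-01 4.000e-04 2.269e-01] jaw yaw -93.62 x [ 0.001 -0.    -1.   ] q6 [-0.09  0.51  1.24 -0.    1.39  1.54] open -0.0001 F [-0.7 -0.4 -0. ]
cam rel tool [-0.17372278  0.06650339  0.00054277]
[[-3.11048014e-04  9.98002926e-01 -6.31669373e-02]
 [ 3.81218059e-05 -6.31669285e-02 -9.98002975e-01]
 [-9.99999951e-01 -3.12834881e-04 -1.83977262e-05]]
0.011 [np.float64(258.8), np.float64(265.4), np.float64(272.7), np.float64(281.0), np.float64(290.3)]
0.006 [np.float64(268.5), np.float64(275.5), np.float64(283.4), np.float64(292.2), np.float64(302.3)]
0 [np.float64(279.9), np.float64(287.5), np.float64(296.0), np.float64(305.5), np.float64(316.3)]
-0.011 [np.float64(300.3), np.float64(308.8), np.float64(318.4), np.float64(329.1), np.float64(341.1)]
```

Run:
```python
from h import *
st();p=get_image("scene");c=p["color"]
s=sense();t=s["tcp_pos"];q=proj(p,[t,t+[0,0,.019],[.6515,0,.202]]);print(q)
u,v=q[0].astype(int)
for a in q: cv2.circle(c,tuple(int(round(i)) for i in a),1,(255,0,255),-1)
cv2.imwrite("pics/s17.png",cv2.resize(c[v-60:v+60,u-80:u+80],None,fx=5,fy=5,interpolation=cv2.INTER_CUBIC))
```

```text
t 14.3 tcp [6.522e-01 4.000e-04 2.262e-01] jaw yaw -93.62 x [-0.  0. -1.] q6 [-0.09  0.51  1.24  0.    1.39  1.54] open -0.0002 F [-0.3 -0.2 -0. ]
[[329.36859102 248.29966772]
 [329.54175651 240.25038364]
 [328.88600621 257.93671677]]
```

View pics/s17.png

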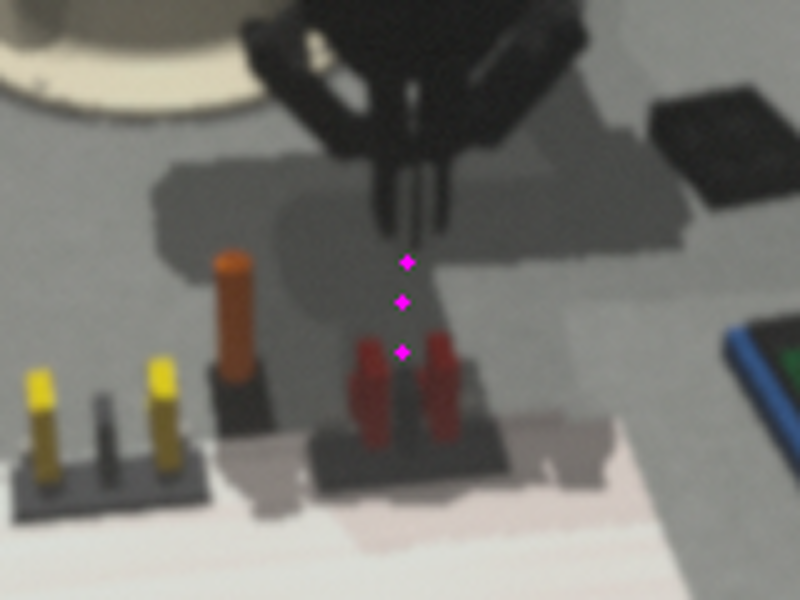

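>>> drive_tool(
  increments=[
    [1,[0,0,0],[0,0,0]],
    [1,[0,0,0],[0,0,0]],
    [1,[0,0,0],[0,0,0]],
    [1,[0,0,0],[0,0,0]],
    [1,[0,0,-0.02],[0,0,0]],
    [1,[0,0,-0.025],[0,0,0]],
    [1,[0,0,-0.02],[0,0,0]],
    [1,[0,0,-0.015],[0,0,0]],
    [1,[0,0,-0.005],[0,0,0]],
    [1,[0,0,0],[0,0,0]],
  ],
)

```text
time: 15.18
tcp_pos: [0.6518, 0.0004, 0.1401]
tool_rot: [-0.515, -0.485, 0.516, -0.483]
wrist_force: [-0.2, 0.0, 0.8]
opening: 0.0855
```

Run:
```python
from h import *
st();p=get_image("scene");c=p["color"]
cv2.imwrite("pics/s18.png",cv2.resize(c[190:310,250:410],None,fx=5,fy=5,interpolation=cv2.INTER_CUBIC))
```

```text
t 15.18 tcp [6.518e-01 4.000e-04 1.401e-01] jaw yaw -93.62 x [-0.002  0.    -1.   ] q6 [-0.09  0.59  1.34 -0.    1.21  1.54] open 0.0855 F [-0.2  0.   0.8]
```

View pics/s18.png

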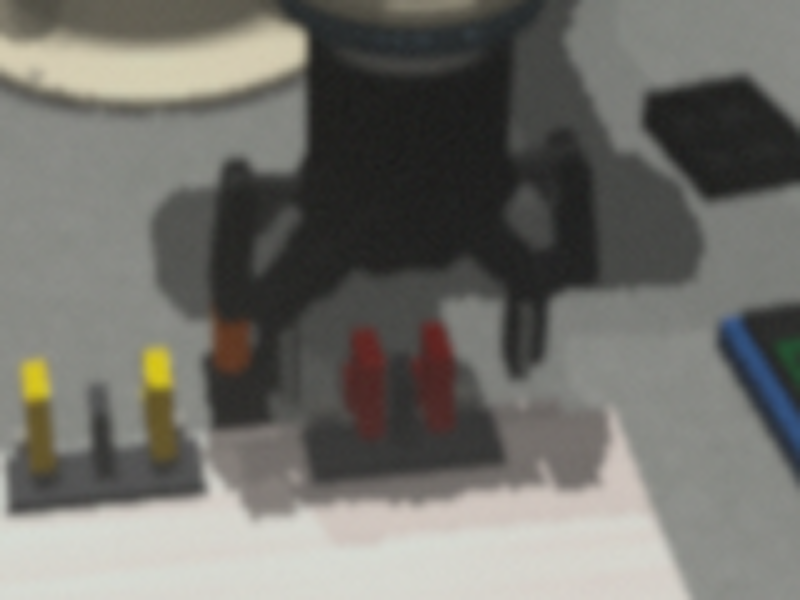

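>>> drive_tool(
  increments=[
    [0.6,[0,0,0],[0,0,0]],
    [0.3,[0,0,0],[0,0,0]],
    [0.3,[0,0,0],[0,0,0]],
    [0.3,[0,0,0],[0,0,0]],
    [0.3,[0,0,0],[0,0,0]],
    [0.3,[0,0,0],[0,0,0]],
    [0.3,[0,0,0],[0,0,0]],
  ],
  force=35,
)

```text
time: 15.82
tcp_pos: [0.6529, 0.0008, 0.1424]
tool_rot: [0.516, 0.484, -0.515, 0.484]
wrist_force: [-1.7, 4.5, 9.4]
opening: 0.0358
```

Run:
```python
from h import *
st();p=get_image("wrist");c=p["color"];cv2.imwrite("pics/w18.png",c)
```

```text
t 15.82 tcp [0.6529 0.0008 0.1424] jaw yaw -93.62 x [ 0.001  0.001 -1.   ] q6 [-0.09  0.59  1.34  0.    1.21  1.54] open 0.0358 F [-1.7  4.5  9.4]
```

View pics/w18.png

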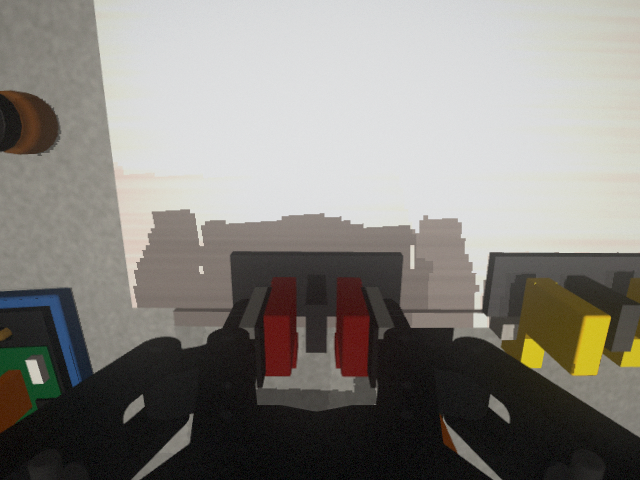

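>>> drive_tool(
  increments=[
    [1,[0,0,0],[0,0,0]],
    [1,[0,0,0],[0,0,0]],
    [1,[0,0,0],[0,0,0]],
    [1,[0,0,0.035],[0,0,0]],
    [1,[0,0,0.035],[0,0,0]],
    [1,[-0.002,-0.03,0],[0,0,0]],
    [1,[-0.002,-0.03,0],[0,0,0]],
    [1,[-0.002,-0.03,0],[0,0,0]],
    [1,[-0.002,-0.03,0],[0,0,0]],
    [1,[0,0,0],[0,0,0]],
  ],
)

```text
time: 16.7
tcp_pos: [0.6441, -0.1247, 0.2112]
tool_rot: [-0.516, -0.483, 0.517, -0.484]
wrist_force: [0.1, -0.6, 1.1]
opening: 0.0855
```

>>> drive_tool(
  increments=[
    [1,[0,0,0],[0,0,0]],
    [1,[0,0,0],[0,0,0]],
  ],
)

```text
time: 16.87
tcp_pos: [0.6444, -0.1194, 0.2112]
tool_rot: [0.516, 0.484, -0.516, 0.484]
wrist_force: [0.9, 0.4, -0.5]
opening: 0.0857
```

Run:
```python
from h import *
st();p=get_image("wrist");c=p["color"];cv2.imwrite("pics/w19.png",c)
```

```text
t 16.87 tcp [ 0.6444 -0.1194  0.2112] jaw yaw -93.65 x [-0.  0. -1.] q6 [-0.27  0.53  1.25  0.    1.36  1.36] open 0.0857 F [ 0.9  0.4 -0.5]
```

View pics/w19.png

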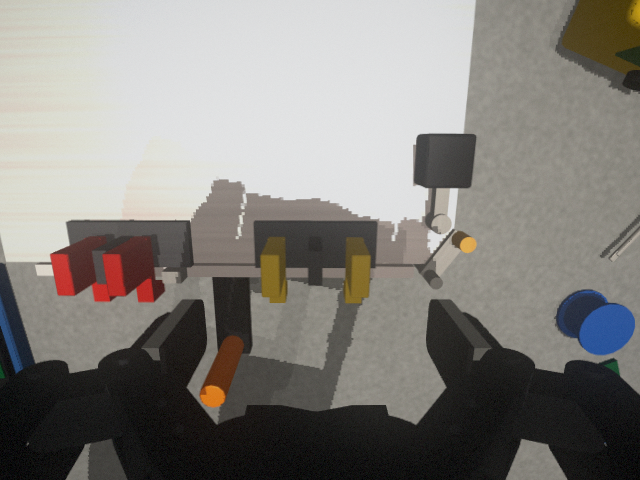

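>>> drive_tool(
  increments=[
    [1,[0,0,-0.03],[0,0,0]],
    [1,[0,0,-0.02],[0,0,0]],
    [1,[0,0,-0.015],[0,0,0]],
    [1,[0,0,-0.006],[0,0,0]],
    [1,[0,0,0],[0,0,0]],
    [0.6,[0,0,0],[0,0,0]],
    [0.3,[0,0,0],[0,0,0]],
    [0.3,[0,0,0],[0,0,0]],
    [0.3,[0,0,0],[0,0,0]],
    [0.3,[0,0,0],[0,0,0]],
  ],
)

```text
time: 17.75
tcp_pos: [0.6454, -0.119, 0.142]
tool_rot: [0.516, 0.484, -0.515, 0.484]
wrist_force: [0.7, 5.8, 12.9]
opening: 0.0355
```

>>> drive_tool(
  increments=[
    [0.3,[0,0,0],[0,0,0]],
    [0.3,[0,0,0],[0,0,0]],
    [0.3,[0,0,0],[0,0,0]],
  ],
)

```text
time: 18.0
tcp_pos: [0.6454, -0.119, 0.142]
tool_rot: [0.516, 0.483, -0.515, 0.484]
wrist_force: [-0.4, 7.3, 14.2]
opening: 0.0354
```

Run:
```python
from h import *
st();p=get_image("wrist");c=p["color"];cv2.imwrite("pics/w20.png",c)
```

```text
t 18.0 tcp [ 0.6454 -0.119   0.142 ] jaw yaw -93.62 x [ 0.003  0.001 -1.   ] q6 [-0.27  0.59  1.33  0.    1.21  1.36] open 0.0354 F [-0.4  7.3 14.2]
```

View pics/w20.png

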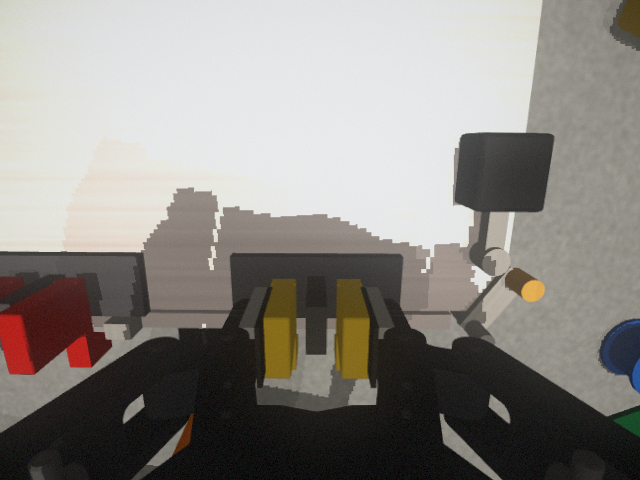

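>>> drive_tool(
  increments=[
    [0.25,[0,0.001,0],[0,0,0]],
    [0.25,[0,0.001,0],[0,0,0]],
    [0.25,[0,0,0],[0,0,0]],
    [0.25,[0,0,0],[0,0,0]],
  ],
)

```text
time: 18.38
tcp_pos: [0.6454, -0.1188, 0.142]
tool_rot: [0.516, 0.483, -0.515, 0.485]
wrist_force: [-2.0, -6.3, 11.0]
opening: 0.0352
```

Run:
```python
from h import *
st();p=get_image("wrist");c=p["color"];cv2.imwrite("pics/w21.png",cv2.resize(c[230:400,220:420],None,fx=3.3,fy=3.3,interpolation=cv2.INTER_CUBIC))
```

```text
t 18.38 tcp [ 0.6454 -0.1188  0.142 ] jaw yaw -93.64 x [ 0.003 -0.002 -1.   ] q6 [-0.27  0.59  1.33 -0.    1.21  1.36] open 0.0352 F [-2.  -6.3 11. ]
```

View pics/w21.png

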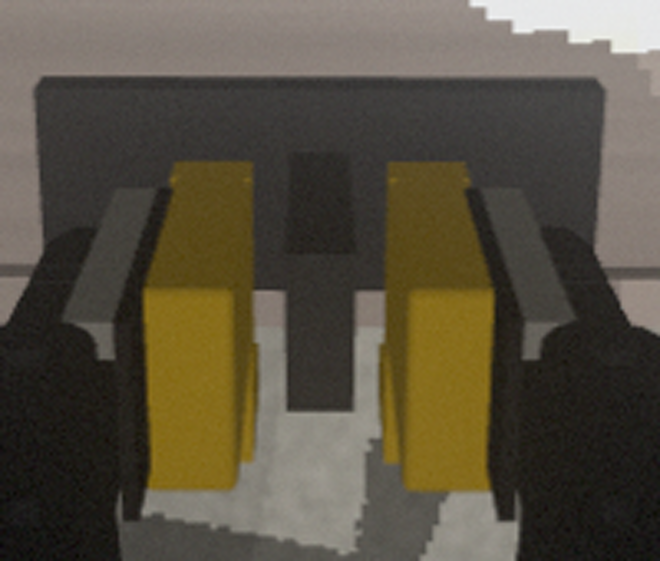

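>>> drive_tool(
  increments=[
    [1,[0,-0.002,0],[0,0,0]],
    [1,[0,0,0],[0,0,0]],
    [1,[0,0,0],[0,0,0]],
    [1,[0,0,0.035],[0,0,0]],
    [1,[0,0,0.035],[0,0,0]],
    [1,[-0.022,0.02,0.01],[0,0,-0.1]],
    [1,[-0.026,0.023,0],[0,0,-0.12]],
    [1,[-0.025,0.022,0],[0,0,-0.12]],
    [0.5,[0,0,0],[0,0,-0.12]],
    [0.5,[0,0,0],[0,0,0]],
  ],
)

```text
time: 19.27
tcp_pos: [0.5705, -0.0535, 0.2207]
tool_rot: [0.613, 0.352, -0.613, 0.352]
wrist_force: [0.1, -0.6, -0.1]
opening: 0.0638
```

>>> drive_tool(
  increments=[
    [0.5,[0,0,0],[0,0,0]],
    [0.5,[0,0,0],[0,0,0]],
  ],
)

```text
time: 19.43
tcp_pos: [0.5722, -0.0551, 0.2202]
tool_rot: [0.612, 0.355, -0.611, 0.355]
wrist_force: [-0.7, -0.6, -1.1]
opening: 0.0428
```

Run:
```python
from h import *
st();p=get_image("wrist");c=p["color"];cv2.imwrite("pics/w22.png",c)
s=sense();t=s["tcp_pos"]
print(proj(p,[[.5715,-.0546,.2],[t[0],t[1],.2]]))
```

```text
t 19.43 tcp [ 0.5722 -0.0551  0.2202] jaw yaw -119.75 x [ 0. -0. -1.] q6 [-0.2   0.4   1.45 -0.    1.29  1.89] open 0.0428 F [-0.7 -0.6 -1.1]
[[314.72887724 268.36971654]
 [315.03484172 266.86246589]]
```

View pics/w22.png

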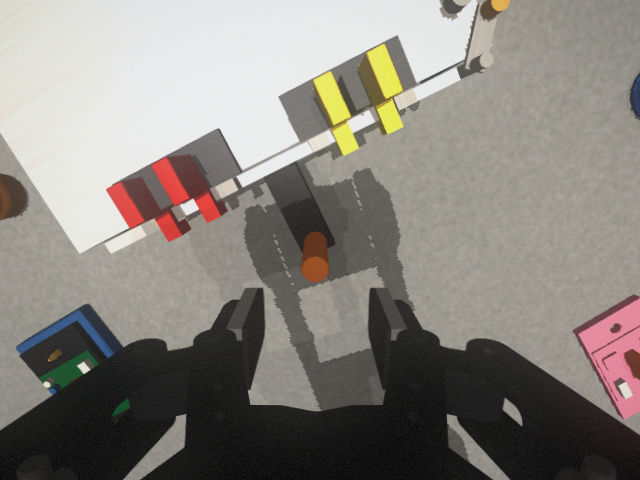

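>>> drive_tool(
  increments=[
    [0.5,[0,0,-0.03],[0,0,0]],
    [0.5,[0,0,-0.03],[0,0,0]],
    [0.5,[0,0,-0.025],[0,0,0]],
    [0.5,[0,0,-0.013],[0,0,0]],
    [0.5,[0,0,0],[0,0,0]],
    [0,[0,0,0],[0,0,0]],
    [0,[0,0,0],[0,0,0]],
    [0,[0,0,0],[0,0,0]],
    [0,[0,0,0],[0,0,0]],
    [0,[0,0,0],[0,0,0]],
  ],
  force=80,
)

```text
time: 20.32
tcp_pos: [0.5725, -0.0548, 0.1234]
tool_rot: [0.613, 0.353, -0.612, 0.354]
wrist_force: [1.3, 0.8, 9.1]
opening: 0.0142
```

Run:
```python
from h import *
st();p=get_image("wrist");c=p["color"];cv2.imwrite("pics/w23.png",c)
h=np.array([.6224,-.1934]);r=.1477;a0=np.radians(110.1)
prev=None
for k in range(0,25):
    th=1.42*k/24;q=h+r*np.array([np.cos(a0+th),np.sin(a0+th)])
    if prev is not None: print(round(th,2),np.round((q-prev)*1000,1),end=' ')
    prev=q
```

```text
t 20.32 tcp [ 0.5725 -0.0548  0.1234] jaw yaw -119.96 x [ 0.002 -0.    -1.   ] q6 [-0.2   0.51  1.56  0.    1.07  1.89] open 0.0142 F [1.3 0.8 9.1]
0.06 [-8.1 -3.2] 0.12 [-7.9 -3.7] 0.18 [-7.7 -4.2] 0.24 [-7.4 -4.6] 0.3 [-7.1 -5.1] 0.35 [-6.8 -5.5] 0.41 [-6.5 -5.9] 0.47 [-6.1 -6.2] 0.53 [-5.7 -6.6] 0.59 [-5.3 -6.9] 0.65 [-4.9 -7.2] 0.71 [-4.5 -7.5] 0.77 [-4.  -7.7] 0.83 [-3.6 -8. ] 0.89 [-3.1 -8.2] 0.95 [-2.6 -8.3] 1.01 [-2.1 -8.5] 1.06 [-1.6 -8.6] 1.12 [-1.1 -8.7] 1.18 [-0.6 -8.7] 1.24 [-0.1 -8.7] 1.3 [ 0.5 -8.7] 1.36 [ 1.  -8.7] 1.42 [ 1.5 -8.6]
```

View pics/w23.png

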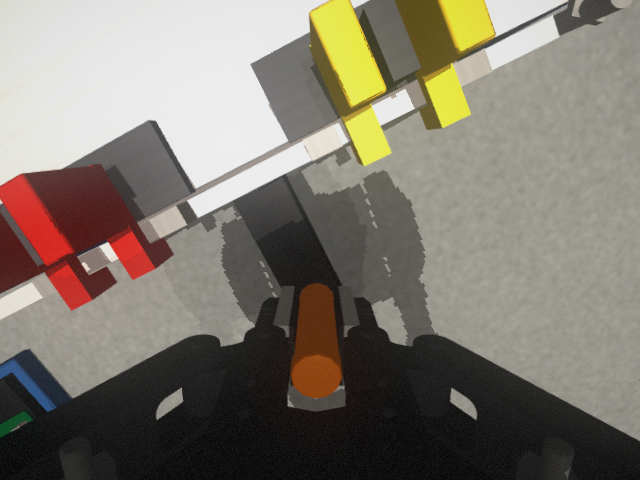

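>>> drive_tool(
  increments=[
    [0,[-0.008,-0.0032,0],[0,0,0]],
    [0,[-0.008,-0.0037,0],[0,0,0]],
    [0,[-0.0077,-0.0042,0],[0,0,0]],
    [0,[-0.0074,-0.0046,0],[0,0,0]],
    [0,[0,0,0],[0,0,0]],
  ],
)

```text
time: 20.78
tcp_pos: [0.5393, -0.0701, 0.1233]
tool_rot: [0.613, 0.354, -0.612, 0.353]
wrist_force: [-2.9, 9.4, 12.1]
opening: 0.0141
```

Run:
```python
from h import *
st();p=get_image("wrist");c=p["color"];cv2.imwrite("pics/w24.png",c)
```

```text
t 20.78 tcp [ 0.5393 -0.0701  0.1233] jaw yaw -119.98 x [ 0.     0.001 -1.   ] q6 [-0.24  0.47  1.64  0.    1.03  1.85] open 0.0141 F [-2.9  9.4 12.1]
```

View pics/w24.png

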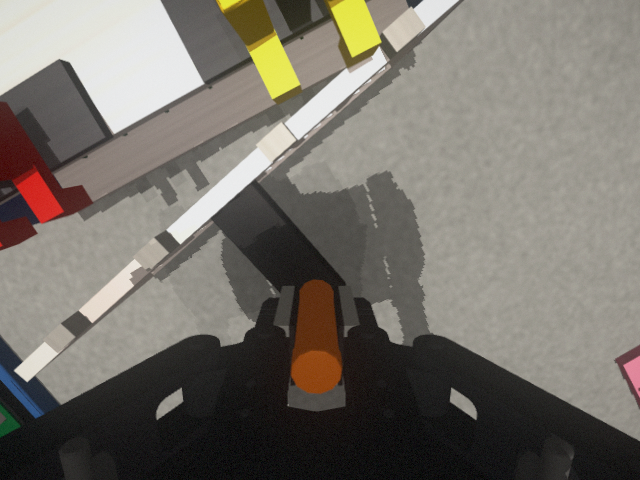

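>>> drive_tool(
  increments=[
    [0,[-0.0071,-0.0051,0],[0,0,0]],
    [0,[-0.0068,-0.0055,0],[0,0,0]],
    [0,[-0.0065,-0.0059,0],[0,0,0]],
    [0,[-0.0061,-0.0062,0],[0,0,0]],
    [0,[-0.0057,-0.0066,0],[0,0,0]],
    [0,[-0.0053,-0.0069,0],[0,0,0]],
    [0,[-0.0049,-0.0072,0],[0,0,0]],
    [0,[-0.0045,-0.0075,0],[0,0,0]],
    [0,[0,0,0],[0,0,0]],
  ],
)

```text
time: 21.58
tcp_pos: [0.4927, -0.1223, 0.1232]
tool_rot: [-0.612, -0.353, 0.612, -0.354]
wrist_force: [-4.8, -1.8, 8.2]
opening: 0.014
```

Run:
```python
from h import *
st();p=get_image("wrist");c=p["color"];cv2.imwrite("pics/w25.png",c)
```

```text
t 21.58 tcp [ 0.4927 -0.1223  0.1232] jaw yaw -120.0 x [ 0.    -0.001 -1.   ] q6 [-0.36  0.43  1.73 -0.    0.99  1.73] open 0.014 F [-4.8 -1.8  8.2]
```

View pics/w25.png

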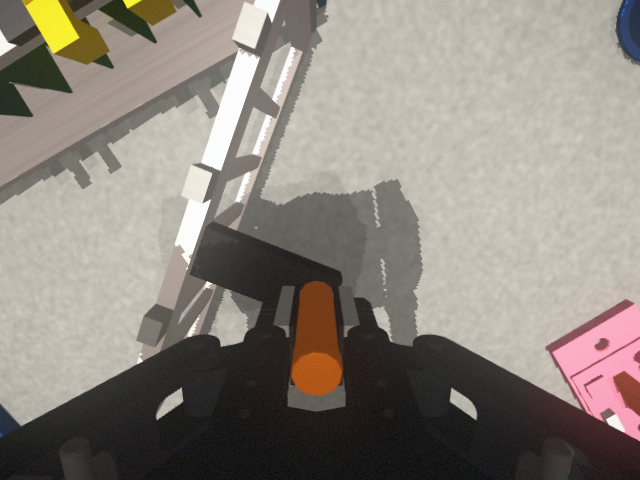

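>>> drive_tool(
  increments=[
    [0,[-0.004,-0.0077,0],[0,0,0]],
    [0,[-0.0036,-0.008,0],[0,0,0]],
    [0,[-0.0031,-0.0082,0],[0,0,0]],
    [0,[-0.0026,-0.0083,0],[0,0,0]],
    [0,[-0.0021,-0.0085,0],[0,0,0]],
    [0,[-0.0016,-0.0086,0],[0,0,0]],
    [0,[-0.0011,-0.0087,0],[0,0,0]],
    [0,[-0.0006,-0.0087,0],[0,0,0]],
    [0,[0,-0.0087,0],[0,0,0]],
    [0,[0.0005,-0.0087,0],[0,0,0]],
  ],
)

```text
time: 22.47
tcp_pos: [0.4757, -0.2059, 0.1228]
tool_rot: [0.613, 0.353, -0.612, 0.354]
wrist_force: [5.3, 7.7, 6.5]
opening: 0.0142
```

>>> drive_tool(
  increments=[
    [0,[0.001,-0.0087,0],[0,0,0]],
    [0,[0.0014,-0.0084,0],[0,0,0]],
    [0,[0,0,0],[0,0,0]],
    [0,[0,0,0],[0,0,0]],
    [0,[0,0,0],[0,0,0]],
    [0,[0,0,0],[0,0,0]],
  ],
)

```text
time: 22.97
tcp_pos: [0.4774, -0.2224, 0.1227]
tool_rot: [-0.612, -0.354, 0.612, -0.354]
wrist_force: [-3.2, 4.3, 10.9]
opening: 0.0141
```

Run:
```python
from h import *
st();p=get_image("wrist");cv2.imwrite("pics/w26.png",p["color"])
t=sense()["tcp_pos"];print("gate est",np.arctan2(t[1]+.1934,t[0]-.6224)%(2*np.pi)-np.radians(110.1))
p=get_image("top");cv2.imwrite("pics/t26.png",p["color"])
p=get_image("scene");cv2.imwrite("pics/s26.png",p["color"])
st()
```

```text
t 22.97 tcp [ 0.4774 -0.2224  0.1227] jaw yaw -119.95 x [-0.  0. -1.] q6 [-0.55  0.45  1.68  0.    1.01  1.54] open 0.0141 F [-3.2  4.3 10.9]
gate est 1.4170344008115885
t 23.12 tcp [ 0.4774 -0.2223  0.1227] jaw yaw -119.95 x [-0.  0. -1.] q6 [-0.55  0.45  1.68  0.    1.01  1.54] open 0.014 F [-2.2  5.3  9.9]
```

View pics/w26.png

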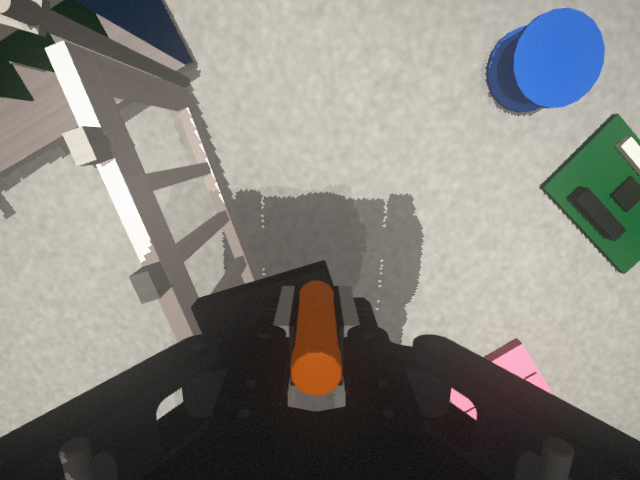

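View pics/t26.png

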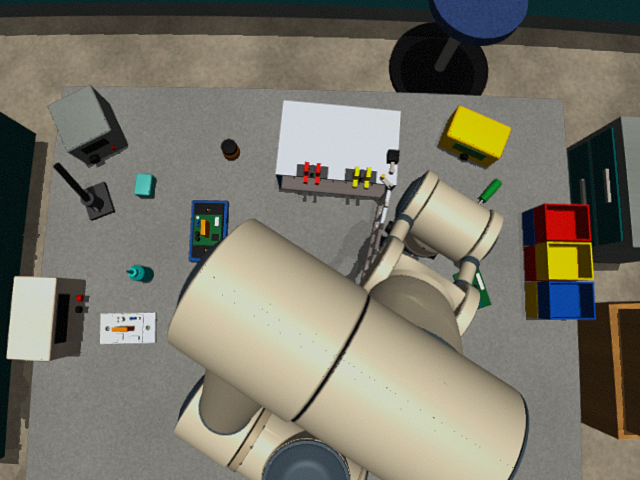

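View pics/s26.png

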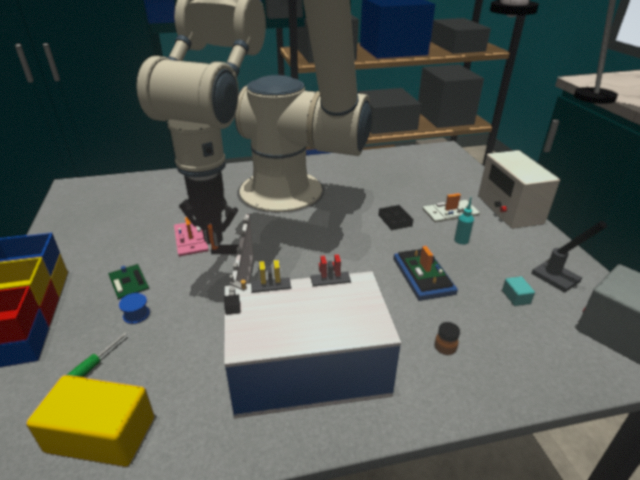

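Run:
```python
from h import *
st();print(hand_in())
```

```text
t 23.12 tcp [ 0.4774 -0.2223  0.1227] jaw yaw -119.95 x [-0.  0. -1.] q6 [-0.55  0.45  1.68  0.    1.01  1.54] open 0.014 F [-2.2  5.3  9.9]
the job is handed in; nothing more can be done
None
```

I handed the job in at 23.1 s with every step done; the interface reports no verdict.

**Carrier:** It sits on the dock with both pegs through its holes. It pressed down with about 24 N at the bottom before I let go, and the later pictures show it flat and untouched.

**Catches:** I squeezed red first, then yellow. Each time the gripper stopped at about 35.5 mm, and the jaws looked even about the rib. The last pictures show both catches still in.

**Gate:** I swung it past the detent and am holding it still at about 1.42 rad, worked out from the tool position. The grip is 80 N on the handle, with a few newtons of spring load at the wrist. In the last pictures the bystanders look unmoved.

Two attempts went wrong and were redone:
- **First carrier grasp:** it slipped off the tab and shifted the carrier about 4 mm. I measured it again and regripped lower.
- **First red squeeze:** the fingers slid off the jaw tops with the jaws about 8.7 mm in. The wrist force had read about 35 N, with the fingers doing the pressing. I repeated the squeeze deeper.

Both had the same cause, which disagrees with the interface text: the scene camera showed the fingertips about 30 mm behind the reported TCP. I corrected for it from the second red squeeze on.

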